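Check post feet for rocking and book the batch

TASK

First lift the aluminium bar off the deep reject bin and lay it lengthwise on the black rubber strip. Then press each steel post foot at its rim: stand every foot that stays steady on the floor of the shallow kit tray, and put every foot that rocks in the deep reject bin, down on its floor. When all are sorted, push the batch counter's plunger fully down and let it spring back, without knocking over or shoving away the other things on the bench.

Things in the scene. Friction and masses are not known exactly. Their poses are not given: they have to be found in the camera images.
- foot_a: steel post foot, 0.3 kg (all look alike; None if absent): plate 100 mm across, 6 mm thick, top 14 mm up; mid stub 34 mm wide, top 48 mm up. Origin: centre of underside, z up. Stands level. Sound: bears on pads (one is foot_a_c2 in the rules) 40 mm out, steady. Bowed: that pad is a 24 mm central bulge; 2 N down 41 mm out tips it 0.21 rad (sinks 6 mm); let go, it rights itself.
- foot_b: steel post foot, 0.3 kg (all look alike; None if absent): plate 100 mm across, 6 mm thick, top 14 mm up; mid stub 34 mm wide, top 48 mm up. Origin: centre of underside, z up. Stands level. Sound: bears on pads (one is foot_b_c2 in the rules) 40 mm out, steady. Bowed: that pad is a 24 mm central bulge; 2 N down 41 mm out tips it 0.21 rad (sinks 6 mm); let go, it rights itself.
- foot_c: steel post foot, 0.3 kg (all look alike; None if absent): plate 100 mm across, 6 mm thick, top 14 mm up; mid stub 34 mm wide, top 48 mm up. Origin: centre of underside, z up. Stands level. Sound: bears on pads (one is foot_c_c2 in the rules) 40 mm out, steady. Bowed: that pad is a 24 mm central bulge; 2 N down 41 mm out tips it 0.21 rad (sinks 6 mm); let go, it rights itself.
- foot_d: steel post foot, 0.3 kg (all look alike; None if absent): plate 100 mm across, 6 mm thick, top 14 mm up; mid stub 34 mm wide, top 48 mm up. Origin: centre of underside, z up. Stands level. Sound: bears on pads (one is foot_d_c2 in the rules) 40 mm out, steady. Bowed: that pad is a 24 mm central bulge; 2 N down 41 mm out tips it 0.21 rad (sinks 6 mm); let go, it rights itself.
- foot_e: steel post foot, 0.3 kg (all look alike; None if absent): plate 100 mm across, 6 mm thick, top 14 mm up; mid stub 34 mm wide, top 48 mm up. Origin: centre of underside, z up. Stands level. Sound: bears on pads (one is foot_e_c2 in the rules) 40 mm out, steady. Bowed: that pad is a 24 mm central bulge; 2 N down 41 mm out tips it 0.21 rad (sinks 6 mm); let go, it rights itself.
- foot_f: steel post foot, 0.3 kg (all look alike; None if absent): plate 100 mm across, 6 mm thick, top 14 mm up; mid stub 34 mm wide, top 48 mm up. Origin: centre of underside, z up. Stands level. Sound: bears on pads (one is foot_f_c2 in the rules) 40 mm out, steady. Bowed: that pad is a 24 mm central bulge; 2 N down 41 mm out tips it 0.21 rad (sinks 6 mm); let go, it rights itself.
- kit_tray: shallow fixed grey tray, 358 x 138 mm outside (long side along its x), 15 mm high, walls and floor 4 mm thick, inside 350 x 130 mm: room for three feet in a row along its x at about 115 mm pitch. Origin: centre of the underside.
- reject_bin: deep fixed blue bin of the same plan, 358 x 138 mm outside (long side along its x), 42 mm high, walls and floor 4 mm thick, inside 350 x 130 mm: room for three feet in a row along its x at about 115 mm pitch. Origin: centre of the underside.
- profile: loose aluminium profile bar, 170 mm long (its x), 30 x 30 mm in section, 0.17 kg, at first lying across the rims of the reject bin. Origin: centre of its underside.
- strip: fixed black rubber strip, 220 mm long (its x), 70 mm wide, 4 mm thick, on the table at one side: the bar's place. Origin: centre of the underside.
- plunger (a joint): travel of the counter's plunger: 0 up, 0.025 m fully down. It is sprung: about 3 N to start, 9 N at the bottom, and rises again when let go.
- plunger_top (a point): centre of the top of the plunger's black round head (40 mm across, 97 mm above the table when up), which stands on a grey box 64 x 64 x 50 mm at one side of the table and is pressed straight down.
- wrench: bystander, leave alone: a spanner 160 mm long lying on the table near the robot. Origin: underside.
- screwdriver: bystander, leave alone: a screwdriver lying on the table near the robot. Origin: underside.
- tape_roll: bystander, leave alone: a clear roll of tape, 90 mm across, 24 mm high. Origin: underside.
- mug: bystander, leave alone: a white mug 80 mm across, 90 mm high. Origin: underside.
- oil_can: bystander, leave alone: a can 60 mm across, 130 mm high. Origin: underside.
- carton: bystander, leave alone: a small carton, 80 x 60 x 50 mm. Origin: underside.
- clamp_joint: bystander, leave alone: a tube clamp on a 28 mm tube 100 mm long. Origin: underside.
Mind the look-alikes: they are no part of the job. Leave any blue or green look-alike of the foot_b alone.

How it is judged:
On the way, in this order (a step that is already met when the one before it is completed fails the run):
1. the bar lies on the rubber strip, let go (x of profile in the frame of strip between -0.04 and 0.04 m and y of profile in the frame of strip between -0.025 and 0.025 m and z of profile in the frame of strip below 0.012 m and angle between the x axis of profile and the x axis of strip, either way round below 0.35 rad and contact force between profile and the fingers below 0.05 N and linear speed of profile below 0.03 m/s), for 0.2 s.
2. every steady foot stands in the kit tray and every rocking one lies in the reject bin (((x of foot_a in the frame of kit_tray between -0.135 and 0.135 m and y of foot_a in the frame of kit_tray between -0.025 and 0.025 m and z of foot_a in the frame of kit_tray below 0.012 m and angle between foot_a's own z axis and vertical below 0.1 rad and x of foot_a_c2 in the frame of foot_a above 0.02 m) or (x of foot_a in the frame of reject_bin between -0.15 and 0.15 m and y of foot_a in the frame of reject_bin between -0.04 and 0.04 m and z of foot_a in the frame of reject_bin below 0.03 m and x of foot_a_c2 in the frame of foot_a below 0.02 m)) and ((x of foot_b in the frame of kit_tray between -0.135 and 0.135 m and y of foot_b in the frame of kit_tray between -0.025 and 0.025 m and z of foot_b in the frame of kit_tray below 0.012 m and angle between foot_b's own z axis and vertical below 0.1 rad and x of foot_b_c2 in the frame of foot_b above 0.02 m) or (x of foot_b in the frame of reject_bin between -0.15 and 0.15 m and y of foot_b in the frame of reject_bin between -0.04 and 0.04 m and z of foot_b in the frame of reject_bin below 0.03 m and x of foot_b_c2 in the frame of foot_b below 0.02 m)) and ((x of foot_c in the frame of kit_tray between -0.135 and 0.135 m and y of foot_c in the frame of kit_tray between -0.025 and 0.025 m and z of foot_c in the frame of kit_tray below 0.012 m and angle between foot_c's own z axis and vertical below 0.1 rad and x of foot_c_c2 in the frame of foot_c above 0.02 m) or (x of foot_c in the frame of reject_bin between -0.15 and 0.15 m and y of foot_c in the frame of reject_bin between -0.04 and 0.04 m and z of foot_c in the frame of reject_bin below 0.03 m and x of foot_c_c2 in the frame of foot_c below 0.02 m)) and ((x of foot_d in the frame of kit_tray between -0.135 and 0.135 m and y of foot_d in the frame of kit_tray between -0.025 and 0.025 m and z of foot_d in the frame of kit_tray below 0.012 m and angle between foot_d's own z axis and vertical below 0.1 rad and x of foot_d_c2 in the frame of foot_d above 0.02 m) or (x of foot_d in the frame of reject_bin between -0.15 and 0.15 m and y of foot_d in the frame of reject_bin between -0.04 and 0.04 m and z of foot_d in the frame of reject_bin below 0.03 m and x of foot_d_c2 in the frame of foot_d below 0.02 m)) and ((x of foot_e in the frame of kit_tray between -0.135 and 0.135 m and y of foot_e in the frame of kit_tray between -0.025 and 0.025 m and z of foot_e in the frame of kit_tray below 0.012 m and angle between foot_e's own z axis and vertical below 0.1 rad and x of foot_e_c2 in the frame of foot_e above 0.02 m) or (x of foot_e in the frame of reject_bin between -0.15 and 0.15 m and y of foot_e in the frame of reject_bin between -0.04 and 0.04 m and z of foot_e in the frame of reject_bin below 0.03 m and x of foot_e_c2 in the frame of foot_e below 0.02 m)) and ((x of foot_f in the frame of kit_tray between -0.135 and 0.135 m and y of foot_f in the frame of kit_tray between -0.025 and 0.025 m and z of foot_f in the frame of kit_tray below 0.012 m and angle between foot_f's own z axis and vertical below 0.1 rad and x of foot_f_c2 in the frame of foot_f above 0.02 m) or (x of foot_f in the frame of reject_bin between -0.15 and 0.15 m and y of foot_f in the frame of reject_bin between -0.04 and 0.04 m and z of foot_f in the frame of reject_bin below 0.03 m and x of foot_f_c2 in the frame of foot_f below 0.02 m)) and linear speed of each of foot_a, foot_b, foot_c, foot_d, foot_e, foot_f below 0.03 m/s), for 0.2 s.
3. the plunger is pushed fully down with all feet sorted (((x of foot_a in the frame of kit_tray between -0.135 and 0.135 m and y of foot_a in the frame of kit_tray between -0.025 and 0.025 m and z of foot_a in the frame of kit_tray below 0.012 m and angle between foot_a's own z axis and vertical below 0.1 rad and x of foot_a_c2 in the frame of foot_a above 0.02 m) or (x of foot_a in the frame of reject_bin between -0.15 and 0.15 m and y of foot_a in the frame of reject_bin between -0.04 and 0.04 m and z of foot_a in the frame of reject_bin below 0.03 m and x of foot_a_c2 in the frame of foot_a below 0.02 m)) and ((x of foot_b in the frame of kit_tray between -0.135 and 0.135 m and y of foot_b in the frame of kit_tray between -0.025 and 0.025 m and z of foot_b in the frame of kit_tray below 0.012 m and angle between foot_b's own z axis and vertical below 0.1 rad and x of foot_b_c2 in the frame of foot_b above 0.02 m) or (x of foot_b in the frame of reject_bin between -0.15 and 0.15 m and y of foot_b in the frame of reject_bin between -0.04 and 0.04 m and z of foot_b in the frame of reject_bin below 0.03 m and x of foot_b_c2 in the frame of foot_b below 0.02 m)) and ((x of foot_c in the frame of kit_tray between -0.135 and 0.135 m and y of foot_c in the frame of kit_tray between -0.025 and 0.025 m and z of foot_c in the frame of kit_tray below 0.012 m and angle between foot_c's own z axis and vertical below 0.1 rad and x of foot_c_c2 in the frame of foot_c above 0.02 m) or (x of foot_c in the frame of reject_bin between -0.15 and 0.15 m and y of foot_c in the frame of reject_bin between -0.04 and 0.04 m and z of foot_c in the frame of reject_bin below 0.03 m and x of foot_c_c2 in the frame of foot_c below 0.02 m)) and ((x of foot_d in the frame of kit_tray between -0.135 and 0.135 m and y of foot_d in the frame of kit_tray between -0.025 and 0.025 m and z of foot_d in the frame of kit_tray below 0.012 m and angle between foot_d's own z axis and vertical below 0.1 rad and x of foot_d_c2 in the frame of foot_d above 0.02 m) or (x of foot_d in the frame of reject_bin between -0.15 and 0.15 m and y of foot_d in the frame of reject_bin between -0.04 and 0.04 m and z of foot_d in the frame of reject_bin below 0.03 m and x of foot_d_c2 in the frame of foot_d below 0.02 m)) and ((x of foot_e in the frame of kit_tray between -0.135 and 0.135 m and y of foot_e in the frame of kit_tray between -0.025 and 0.025 m and z of foot_e in the frame of kit_tray below 0.012 m and angle between foot_e's own z axis and vertical below 0.1 rad and x of foot_e_c2 in the frame of foot_e above 0.02 m) or (x of foot_e in the frame of reject_bin between -0.15 and 0.15 m and y of foot_e in the frame of reject_bin between -0.04 and 0.04 m and z of foot_e in the frame of reject_bin below 0.03 m and x of foot_e_c2 in the frame of foot_e below 0.02 m)) and ((x of foot_f in the frame of kit_tray between -0.135 and 0.135 m and y of foot_f in the frame of kit_tray between -0.025 and 0.025 m and z of foot_f in the frame of kit_tray below 0.012 m and angle between foot_f's own z axis and vertical below 0.1 rad and x of foot_f_c2 in the frame of foot_f above 0.02 m) or (x of foot_f in the frame of reject_bin between -0.15 and 0.15 m and y of foot_f in the frame of reject_bin between -0.04 and 0.04 m and z of foot_f in the frame of reject_bin below 0.03 m and x of foot_f_c2 in the frame of foot_f below 0.02 m)) and value of joint plunger above 0.022 m), for 0.05 s.
At the end, for the whole second after the job is handed in: Bar flat along the strip (centre within 40 mm along, 25 mm across, 0.35 rad). Every steady foot upright (0.1 rad) on the kit tray's floor; every rocking one in the reject bin, underside under 30 mm above the bin's. All at rest, bar released, plunger up again (all of step 1 and all of step 2 and value of joint plunger below 0.004 m); the robot touches nothing.
It fails at once if a bystander is shoved more than 8 cm or knocked over (distance of any of wrench, screwdriver, tape_roll, mug, oil_can, carton, clamp_joint from where it was at the start of the episode above 0.08 m or angle between any of mug, oil_can, carton's own z axis and vertical above 0.8 rad).
Of foot_a, foot_b, foot_c, foot_d, foot_e, foot_f only 4 to 6 are there at a start; the rules pass over those that are not, and their reading is None.
At some moment in a run one of foot_a, foot_b, foot_c, foot_d, foot_e, foot_f may be knocked a few centimetres aside while the robot is not near it.
It also fails if it takes over 210 s, if anything falls off the work surface, if the arm or the gripper's body presses on something with over 40 N, if the wrist force passes 120 N, or if a joint passes its speed limit or range.

ROBOT

A 6-joint arm with a two-finger parallel gripper is mounted at the origin on the work surface. World frame = base frame: x ahead of the robot, y to its left, z up, the work surface at z = 0. Lengths are in m, angles in rad, forces in N, time in s.
With the tool pointing down it reaches from about 0.35 to 0.975 m from the base axis. Payload 4.9 kg.
Tool frame: the origin (TCP) lies on the centre line of the jaws, within the pads' length; the fingertips stand 8 mm ahead of it and the grasp point (between the pads) lies 11 mm behind it; z points along the fingers, y is the direction in which the jaws open and shut (so a half turn about z gives the same grasp; the last joint's range is limited). The gripper opens to 85 mm and grips with 20 to 120 N. Pads are 22 mm wide; open, the fingers measure 114 mm over their backs; the gripper's body (76 mm by 85 mm) begins 54 mm behind the grasp point. The pads swing forward as they close: fully open they stand 13 mm farther back than shut.
Start: joints at [-1.328, 0.053, 1.613, -0, 1.476, -0.119], TCP at [0.221, -0.585, 0.239] pointing down, gripper open.
Joint ranges: [-3.01, 3.01], [-1.01, 2.22], [0.06, 2.58], [-1.02, 4.17], [0.09, 2.62], [-3.14, 3.14]. Speed limits (rad/s): [2.57, 2.57, 3.14, 3.14, 3.14, 3.14].

INTERFACE

Orientations are given as a rotation vector (axis times angle).
In Python, from station import get_obs, get_image, calibration, finish_job gives the robot as it stands. The module is installed in compiled form; this text tells all that it offers.
- The arm moves only by the shell command python3 -m jog 'ROWS' [FORCE]. ROWS is JSON, a list of rows, each a list of 7 numbers: the shift along the tool's x, y, z in cm, then the turn, a rotation vector about the tool's x, y, z in rad, then the closure in counts, from 0 (fully open) to 255 (shut). In form: [[dx, dy, dz, ax, ay, az, jaw], ...]. A call has 1 to 8 rows; each row is the pose to reach, as a shift and turn from the pose measured when the call began, along the tool's axes at that moment; what a row does not reach only later rows make up. A row lasts 1/12 s, in which the tool goes at most 41.7 mm and 7.16 degrees, less where a joint would pass 70% of its speed; a pose out of reach is approached as far as the arm can. A call with a gripper value outside its range is refused whole. The fingers move at their own pace and stop on an object; FORCE is the grip in N (left out, the last holds). Time passes only in rows, so rows that repeat a pose let the fingers close. It gives the time, the measured TCP pose, the force and the opening at its end, in the units of the state.
- get_obs(): the state, without advancing time (a new reading comes with each control period).
- get_image(name): name is "scene" or "top" or "wrist"; returns the picture (420x560x3 uint8, red, green, blue); there is no depth.
- calibration(name): a dict with "vfov" (degrees; the focal length in pixels is half the picture's height over the tangent of half this angle, whatever the lens; pixels are square), "cx", "cy" (the principal point, pixels), "R" (3x3) and "t" (3): a world point X has camera coordinates R X + t. Camera axes: x right, y down, z forward; pixel columns grow to the right and rows downward; lengths in m; the calibration is good to about 2 mm. A picture is of the moment at which its call begins: read the wrist's pose just before it. calibration takes no time and is no camera call; for the wrist camera it gives the pose at the moment of the call.
- finish_job(): hands the job in, once; it reports no verdict.
The state is a dict: "t": time; "q": joint angles; "dq": joint speeds; "effort": joint torques, N m; "tool_pos": TCP position; "tool_rot": TCP orientation; "contact_force": force on the tool from outside, world axes, zero at the start; "wrist_torque": the same for the moment, N m; "opening": finger opening in m.
Only numpy, scipy, OpenCV 4.12 (cv2) and the standard library are available. Lean on these libraries where they do the work, as an engineer would, in place of code of your own. Each camera call takes 0.05 s, during which the arm holds its last target. There are 200 camera calls.

## Working session

There is one attempt and no reset: what is moved stays moved. The work goes in short steps, Python scripts to look and compute and a shell command to move; the robot and the scene stay as the last step left them, time stands still between calls to the robot, and variables do not carry over. Pictures are saved under pics/ and viewed, about 12 in all and at most 16, crops included, and the job is handed in when it is done.

```bash
mkdir -p pics; cat > h.py <<'E'
import numpy as np, cv2
from station import get_obs,get_image,calibration
from scipy.spatial.transform import Rotation as Rn
def save(im,name): cv2.imwrite(f'pics/{name}.png',im[:,:,::-1])
def K(c): 
    f=210/np.tan(np.radians(c['vfov'])/2); return f,c['cx'],c['cy']
def px2w(c,u,v,z):
    f,cx,cy=K(c); R=np.array(c['R']);t=np.array(c['t'])
    o=-R.T@t; d=R.T@np.array([(u-cx)/f,(v-cy)/f,1]); return o+d*(z-o[2])/d[2]
def w2px(c,X):
    f,cx,cy=K(c); p=np.array(c['R'])@np.array(X)+np.array(c['t']); return f*p[0]/p[2]+cx,f*p[1]/p[2]+cy
def move(target,rv=None):
    "print shift in cm in tool axes, and turn"
    o=get_obs(); R=Rn.from_rotvec(o['tool_rot'])
    print('shift cm',np.round(R.inv().apply(np.array(target)-o['tool_pos'])*100,2))
E
python3 - <<'E'
from h import *
for n in('top','scene'):
    c=calibration(n); print(n,c); save(get_image(n),n+'0')
o=get_obs();print(o)
E
```

```text
top {'vfov': 45.88423769390101, 'cx': 283.3600103336133, 'cy': 206.83728868563412, 'R': array([[ 1.31706509e-02, -9.99913221e-01, -2.89892526e-04],
       [-9.94510591e-01, -1.30693904e-02, -1.03816548e-01],
       [ 1.03803750e-01,  1.65563271e-03, -9.94596421e-01]]), 't': array([0.00385362, 0.49076517, 1.42620368])}
scene {'vfov': 44.34509376704485, 'cx': 286.78585261128785, 'cy': 206.339009720477, 'R': array([[ 0.43984755,  0.89804274,  0.00730599],
       [ 0.71854245, -0.34702768, -0.60271762],
       [-0.5387308 ,  0.27035353, -0.79792111]]), 't': array([-0.24499574, -0.32409898,  1.93457477])}
{'t': 0.1, 'q': array([-1.32801883e+00,  5.33232955e-02,  1.61414501e+00,  1.61616907e-06,
        1.47601933e+00, -1.18991549e-01]), 'dq': array([ 0.00047205, -0.00234132, -0.00157697,  0.00060032, -0.00046178,
        0.00029451]), 'effort': array([ 9.30020724e-04, -3.94899917e+01, -3.71363854e+01, -1.45298886e-04,
        3.82525308e-03, -1.08859388e-05]), 'tool_pos': array([ 0.22107867, -0.58400634,  0.23817281]), 'tool_rot': array([-3.08847686e+00, -5.64831172e-01,  1.81484013e-04]), 'contact_force': array([ 0.93734283, -0.25164907,  0.31315996]), 'wrist_torque': array([-0.00750346, -0.0046918 , -0.02363154]), 'opening': 0.08541245279818115}
```

View pics/top0.png

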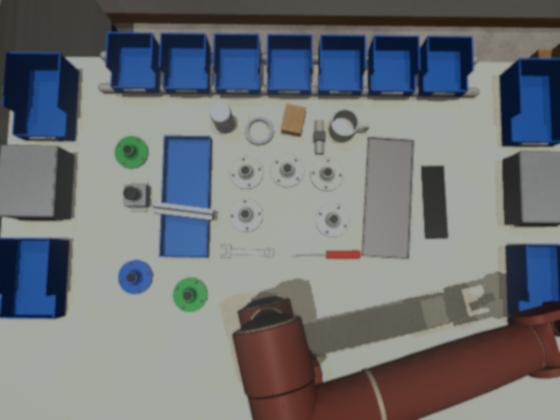

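View pics/scene0.png

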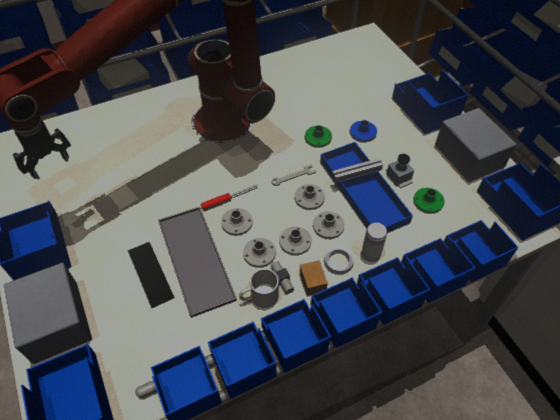

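Top view: five grey feet with stubs near (246,170), (287,169), (327,172), (245,214), (333,218). Look-alikes to leave alone: green (131,150) and (190,293), blue (135,276). Bar at (183,211) lying over the blue bin (186,196). Tray (388,198), strip (434,202), plunger (133,193).

```bash
python3 - <<'E'
from h import *
im=cv2.imread('pics/top0.png')
cr=cv2.resize(im[100:302,110:460],None,fx=2.28,fy=2.28,interpolation=cv2.INTER_CUBIC)
cv2.imwrite('pics/top0c.png',cr)
c=calibration('top')
def p(n,u,v,z): print(n,np.round(px2w(c,u,v,z)[:2],3))
for u,v in((163,136),(212,136),(161,257),(209,257)): p('bin',u,v,.042)
for u,v in((370,138),(412,140),(363,256),(409,257)): p('tray',u,v,.015)
for u,v in((422,166),(444,166),(425,238),(447,238)): p('strip',u,v,.004)
for u,v in((154,207),(214,214)): p('bar',u,v,.072)
p('plunger',133,193,.097)
for u,v in((246,170),(287,169),(327,172),(245,214),(333,218)): p('foot',u,v,.048)
E
```

```text
bin [0.693 0.366]
bin [0.695 0.223]
bin [0.34  0.359]
bin [0.342 0.221]
tray [ 0.702 -0.246]
tray [ 0.698 -0.372]
tray [ 0.351 -0.224]
tray [ 0.35  -0.358]
strip [ 0.621 -0.403]
strip [ 0.622 -0.469]
strip [ 0.406 -0.409]
strip [ 0.407 -0.474]
bar [0.481 0.377]
bar [0.463 0.206]
plunger [0.517 0.43 ]
foot [0.594 0.12 ]
foot [0.599 0.001]
foot [ 0.592 -0.115]
foot [0.466 0.12 ]
foot [ 0.458 -0.133]
```

View pics/top0c.png

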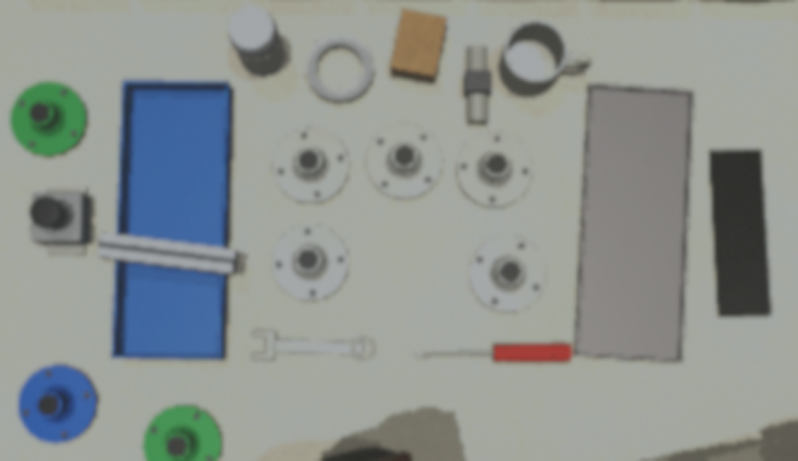

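```bash
cat >> h.py <<'E'
def plan(*wps):
    "waypoints (x,y,z,yaw of tool y axis in rad) -> row of each successive call, with rows needed"
    o=get_obs(); p=np.array(o['tool_pos']); R=Rn.from_rotvec(o['tool_rot'])
    for w in wps:
        w=list(w)+[None]*(4-len(w))
        if w[3] is not None:
            y=np.array([np.cos(w[3]),np.sin(w[3]),0]); z=np.array([0,0,-1.]); T=Rn.from_matrix(np.c_[np.cross(y,z),y,z])
        else: T=R
        d=R.inv().apply(np.array(w[:3])-p); r=(R.inv()*T).as_rotvec()
        n=max(np.linalg.norm(d)/.0417,np.degrees(np.linalg.norm(r))/7.16)
        print(w,'row',np.round(d*100,2),np.round(r,3),'n=%.1f'%n)
        p=np.array(w[:3]);R=T
def st():
    o=get_obs(); y=Rn.from_rotvec(o['tool_rot']).as_matrix()[:,1]
    print('t %.1f pos %s yaw %.3f F %s open %.4f q %s'%(o['t'],np.round(o['tool_pos'],4),np.arctan2(y[1],y[0]),np.round(o['contact_force'],1),o['opening'],np.round(o['q'],2)))
E
python3 - <<'E'
from h import *
c=calibration('top')
q=lambda u,v,z: px2w(c,110+u/2.28,100+v/2.28,z)[:2].round(3)
print('tray',[q(*a,.015) for a in((588,86),(693,92),(574,355),(682,361))])
print('bin',[q(*a,.042) for a in((122,82),(231,84),(113,356),(225,357))])
print('strip',[q(*a,.004) for a in((710,151),(760,151),(719,316),(770,313))])
print('bar',q(99,245,.072),q(236,262,.072))
plan((.40,-.15,.24),(.472,.15,.24),(.472,.291,.24,-.105))
E
```

```text
tray [array([ 0.703, -0.24 ]), array([ 0.697, -0.377]), array([ 0.351, -0.22 ]), array([ 0.346, -0.358])]
bin [array([0.694, 0.365]), array([0.693, 0.225]), array([0.342, 0.363]), array([0.343, 0.222])]
strip [array([ 0.621, -0.401]), array([ 0.621, -0.467]), array([ 0.404, -0.41 ]), array([ 0.409, -0.476])]
bar [0.479 0.378] [0.46  0.207]
[0.4, -0.15, 0.24, None] row [ 32.09 -34.26  -0.11] [0. 0. 0.] n=11.3
[0.472, 0.15, 0.24, None] row [ 17.35 -25.51   0.05] [0. 0. 0.] n=7.4
[0.472, 0.291, 0.24, -0.105] row [  4.99 -13.19   0.03] [-2.000e-03 -1.000e-03 -1.104e+00] n=8.8
```

```bash
J="python3 -m jog"
python3 -m jog '[[16,-17,0,0,0,0,0],[16,-17,0,0,0,0,0],[16,-17,0,0,0,0,0],[16,-17,0,0,0,0,0],[16,-17,0,0,0,0,0],[16,-17,0,0,0,0,0],[16,-17,0,0,0,0,0]]' 60
python3 -m jog '[[16,-17,0,0,0,0,0],[16,-17,0,0,0,0,0],[16,-17,0,0,0,0,0],[16,-17,0,0,0,0,0],[16,-17,0,0,0,0,0],[16,-17,0,0,0,0,0],[16,-17,0,0,0,0,0]]'
python3 -m jog '[[17.3,-25.5,0,0,0,0,0],[17.3,-25.5,0,0,0,0,0],[17.3,-25.5,0,0,0,0,0],[17.3,-25.5,0,0,0,0,0],[17.3,-25.5,0,0,0,0,0],[17.3,-25.5,0,0,0,0,0],[17.3,-25.5,0,0,0,0,0],[17.3,-25.5,0,0,0,0,0]]'
python3 -m jog '[[5,-13.2,0,0,0,-1.1,0],[5,-13.2,0,0,0,-1.1,0],[5,-13.2,0,0,0,-1.1,0],[5,-13.2,0,0,0,-1.1,0],[5,-13.2,0,0,0,-1.1,0],[5,-13.2,0,0,0,-1.1,0],[5,-13.2,0,0,0,-1.1,0],[5,-13.2,0,0,0,-1.1,0]]'
python3 - <<'E'
from h import *
st()
c=calibration('wrist'); im=get_image('wrist'); save(im,'w1'); st()
print('bar ends predicted',[w2px(c,(*a,.072)) for a in((.479,.378),(.46,.207))])
plan((.4705,.2915,.065,-.11))
E
```

```text
t: 0.68
tool_pos: [0.3119, -0.3644, 0.2379]
tool_rot: [-3.086, -0.572, -0.001]
contact_force: [-0.2, -1.1, 0.2]
opening: 0.0852
t: 1.27
tool_pos: [0.4014, -0.1445, 0.2384]
tool_rot: [-3.082, -0.581, -0.002]
contact_force: [-0.2, -0.2, 0.1]
opening: 0.0851
t: 1.93
tool_pos: [0.4703, 0.1588, 0.2398]
tool_rot: [-3.081, -0.584, -0.002]
contact_force: [0.6, -0.4, -0.4]
opening: 0.0852
t: 2.6
tool_pos: [0.4691, 0.2992, 0.2399]
tool_rot: [-2.422, -1.995, -0.005]
contact_force: [-0.4, 0.3, 0.5]
opening: 0.0854
t 2.6 pos [0.4691 0.2992 0.2399] yaw -0.193 F [-0.4  0.3  0.5] open 0.0854 q [ 0.43 -0.11  1.77  0.    1.48  0.62]
t 2.6 pos [0.4691 0.2991 0.2399] yaw -0.189 F [0.5 0.4 0.7] open 0.0853 q [ 0.43 -0.11  1.77  0.    1.48  0.62]
bar ends predicted [(np.float64(276.45539496986663), np.float64(99.67302266504814)), (np.float64(291.47047659820396), np.float64(279.04075823613914))]
[0.4705, 0.2915, 0.065, -0.11] row [-0.81  0.3  17.49] [-0.001 -0.005 -0.079] n=4.2
```

View pics/w1.png

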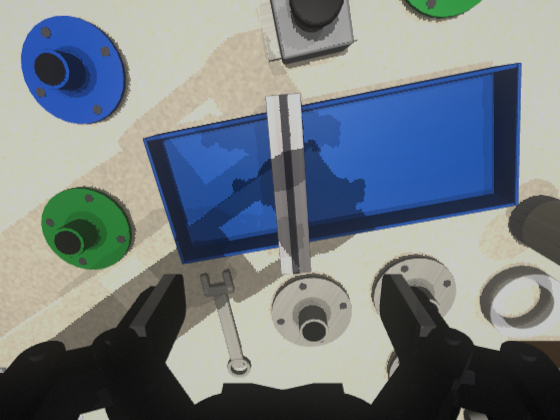

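Bar's top face runs from (283,97) to (295,272) in the wrist view. It is a few mm off my top-view estimate, so I refine.

```bash
python3 - <<'E'
from h import *
c=calibration('wrist')
a=px2w(c,283,97,.072);b=px2w(c,295,272,.072);print(a,b,np.linalg.norm(a-b))
m=(a+b)/2; yaw=np.arctan2(*(a-b)[1::-1])-np.pi/2;print(m,yaw)
plan((m[0],m[1],.13,yaw),(m[0],m[1],.047,yaw))
E
```

```text
[0.48461168 0.37900726 0.072     ] [0.46523213 0.21397565 0.072     ] 0.16616557502575277
[0.47492191 0.29649146 0.072     ] -0.11689395501940969
[np.float64(0.47492190606960993), np.float64(0.29649145684444533), 0.13, np.float64(-0.11689395501940969)] row [-0.2   0.63 10.99] [-0.001 -0.005 -0.072] n=2.6
[np.float64(0.47492190606960993), np.float64(0.29649145684444533), 0.047, np.float64(-0.11689395501940969)] row [0.  0.  8.3] [0. 0. 0.] n=2.0
```

```bash
python3 -m jog '[[-0.2,0.6,11,0,0,-0.072,0],[-0.2,0.6,11,0,0,-0.072,0],[-0.2,0.6,11,0,0,-0.072,0],[-0.2,0.6,11,0,0,-0.072,0],[-0.2,0.6,15,0,0,-0.072,0],[-0.2,0.6,19,0,0,-0.072,0],[-0.2,0.6,19,0,0,-0.072,0],[-0.2,0.6,19.1,0,0,-0.072,0]]' 40
python3 -m jog '[[0,0,0,0,0,0,255],[0,0,0,0,0,0,255],[0,0,0,0,0,0,255],[0,0,0,0,0,0,255],[0,0,0,0,0,0,255],[0,0,0,0,0,0,255],[0,0,0,0,0,0,255],[0,0,0,0,0,0,255]]'
python3 -m jog '[[0,0,-4,0,0,0,255],[0,0,-8,0,0,0,255],[0,0,-12,0,0,0,255],[0,0,-15,0,0,0,255],[0,0,-17,0,0,0,255],[0,0,-17,0,0,0,255]]'
python3 - <<'E'
from h import *
st(); plan((.46,.10,.22),(.43,-.13,.22),(.47,-.42,.22),(.514,-.4385,.22,-1.529),(.514,-.4385,.05,-1.529))
E
```

```text
t: 3.32
tool_pos: [0.474, 0.2963, 0.0483]
tool_rot: [-2.346, -2.082, 0.0]
contact_force: [0.4, 0.2, 0.9]
opening: 0.0855
t: 3.98
tool_pos: [0.4752, 0.2968, 0.0504]
tool_rot: [-2.346, -2.083, -0.004]
contact_force: [-0.8, -0.2, 5.4]
opening: 0.0292
t: 4.48
tool_pos: [0.4778, 0.2973, 0.2267]
tool_rot: [-2.348, -2.085, -0.02]
contact_force: [0.3, 1.2, -0.7]
opening: 0.0293
t 4.5 pos [0.4778 0.2973 0.2267] yaw -0.119 F [ 0.3  1.2 -0.7] open 0.0293 q [ 0.42 -0.1   1.78  0.    1.45  0.54]
[0.46, 0.1, 0.22, None] row [-19.8    0.56   0.48] [0. 0. 0.] n=4.8
[0.43, -0.13, 0.22, None] row [-23.19  -0.26  -0.23] [0. 0. 0.] n=5.6
[0.47, -0.42, 0.22, None] row [-28.32   7.4   -0.23] [0. 0. 0.] n=7.0
[0.514, -0.4385, 0.22, -1.529] row [-1.32  4.59  0.02] [-1.00e-03 -1.40e-02  1.41e+00] n=11.3
[0.514, -0.4385, 0.05, -1.529] row [ 0.  0. 17.] [0. 0. 0.] n=4.1
```

```bash
python3 -m jog '[[-19.8,0.5,0.5,0,0,0,255],[-19.8,0.5,0.5,0,0,0,255],[-19.8,0.5,0.5,0,0,0,255],[-19.8,0.5,0.5,0,0,0,255],[-19.8,0.5,0.5,0,0,0,255],[-24,0.4,0.5,0,0,0,255],[-28,0.3,0.5,0,0,0,255],[-32,0.2,0.4,0,0,0,255]]'
python3 -m jog '[[-11,0,0,0,0,0,255],[-11,0,0,0,0,0,255],[-11,0,0,0,0,0,255],[-15,1,0,0,0,0,255],[-19,2,0,0,0,0,255],[-23,3,0,0,0,0,255],[-27,4,0,0,0,0,255],[-31,5,0,0,0,0,255]]'
python3 -m jog '[[-8.3,2.4,0,0,0,0.8,255],[-8.3,2.4,0,0,0,0.8,255],[-8.3,2.4,0,0,0,0.8,255],[-8.3,2.4,0,0,0,0.8,255],[-8.3,2.4,0,0,0,0.8,255],[-8.3,2.4,0,0,0,0.8,255],[-8.3,2.4,0,0,0,0.8,255],[-8.3,2.4,0,0,0,0.8,255]]'
python3 - <<'E'
from h import *
st(); plan((.514,-.4385,.22,-1.529),(.514,-.4385,.04,-1.529))
E
```

```text
t: 5.15
tool_pos: [0.4401, -0.022, 0.2168]
tool_rot: [-2.346, -2.084, -0.016]
contact_force: [0.4, -0.9, -2.1]
opening: 0.0295
t: 5.82
tool_pos: [0.4522, -0.337, 0.2107]
tool_rot: [-2.344, -2.081, -0.016]
contact_force: [0.6, 0.3, -1.1]
opening: 0.0295
t: 6.48
tool_pos: [0.4654, -0.4214, 0.2066]
tool_rot: [-2.962, -1.0, -0.008]
contact_force: [-0.8, 0.4, -1.0]
opening: 0.0294
t 6.5 pos [ 0.4654 -0.4214  0.2066] yaw -0.919 F [-0.8  0.4 -1. ] open 0.0294 q [-0.86  0.09  1.63  0.01  1.43  0.06]
[0.514, -0.4385, 0.22, -1.529] row [ 2.84  4.3  -1.37] [-0.015 -0.005  0.609] n=4.9
[0.514, -0.4385, 0.04, -1.529] row [ 0.  0. 18.] [0. 0. 0.] n=4.3
```

```bash
python3 -m jog '[[2.8,4.3,-1,-0.015,-0.005,0.61,255],[2.8,4.3,-1,-0.015,-0.005,0.61,255],[2.8,4.3,-1,-0.015,-0.005,0.61,255],[2.8,4.3,-1,-0.015,-0.005,0.61,255],[2.8,4.3,-1,-0.015,-0.005,0.61,255],[2.8,4.3,-1,-0.015,-0.005,0.61,255],[2.8,4.3,-1,-0.015,-0.005,0.61,255]]'
python3 -m jog '[[0,0,4,0,0,0,255],[0,0,8,0,0,0,255],[0,0,12,0,0,0,255],[0,0,15,0,0,0,255],[0,0,16,0,0,0,255],[0,0,16,0,0,0,255]]'
python3 - <<'E'
from h import *
st(); c=calibration('top'); im=get_image('top'); save(cv2.resize(im[120:280,340:480],None,fx=4,fy=3.75),'t2')
plan((.514,-.4385,.0145,-1.529))
E
```

```text
t: 7.07
tool_pos: [0.5132, -0.4382, 0.2146]
tool_rot: [-3.139, -0.071, 0.002]
contact_force: [-0.5, -0.8, -1.3]
opening: 0.0293
t: 7.57
tool_pos: [0.5107, -0.4354, 0.0498]
tool_rot: [-3.132, -0.074, 0.011]
contact_force: [-0.8, 0.4, -1.7]
opening: 0.0295
t 7.6 pos [ 0.5107 -0.4354  0.0498] yaw -1.524 F [-0.8  0.4 -1.7] open 0.0295 q [-0.82  0.34  1.62  0.    1.19  0.71]
[0.514, -0.4385, 0.0145, -1.529] row [0.17 0.16 3.88] [-0.004  0.003  0.005] n=0.9
```

View pics/t2.png

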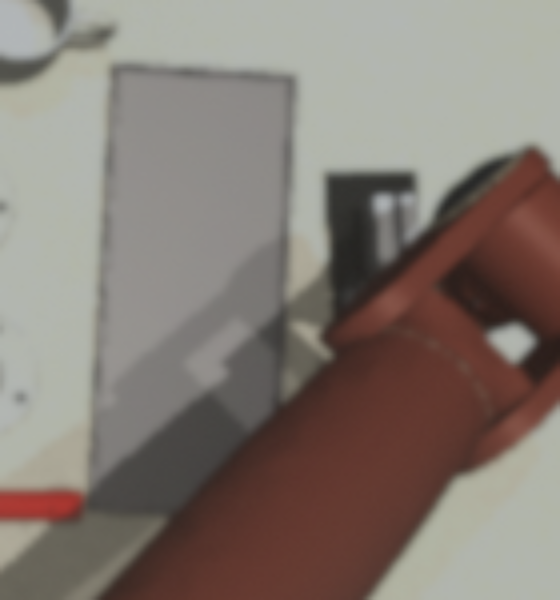

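```bash
python3 -m jog '[[0.2,0.2,1,0,0,0,255],[0.2,0.2,2,0,0,0,255],[0.2,0.2,3,0,0,0,255],[0.2,0.2,3.6,0,0,0,255],[0.2,0.2,3.7,0,0,0,255],[0.2,0.2,3.7,0,0,0,255]]'
python3 -m jog '[[0,0,0,0,0,0,140],[0,0,0,0,0,0,140],[0,0,0,0,0,0,140],[0,0,0,0,0,0,140],[0,0,0,0,0,0,140]]'
python3 -m jog '[[0,0,-3,0,0,0,140],[0,0,-7,0,0,0,140],[0,0,-11,0,0,0,140],[0,0,-15,0,0,0,140],[0,0,-18,0,0,0,140],[0,0,-20,0,0,0,140]]'
python3 -m jog '[[-16,-26,-2,0,0,0,255],[-16,-26,-2,0,0,0,255],[-16,-26,-2,0,0,0,255],[-16,-26,-2,0,0,0,255],[-16,-26,-2,0,0,0,255],[-16,-26,-2,0,0,0,255],[-16,-26,-2,0,0,0,255],[-16,-26,-2,0,0,0,255]]'
python3 - <<'E'
from h import *
st(); im=get_image('top'); save(im,'t3full'); save(cv2.resize(im[100:302,110:460],None,fx=2.28,fy=2.28,interpolation=cv2.INTER_CUBIC),'t3')
c=calibration('wrist'); im=get_image('wrist'); save(im,'w3'); 
import json; json.dump({k:np.array(v).tolist() for k,v in c.items()},open('w3.json','w'))
E
```

```text
t: 8.12
tool_pos: [0.514, -0.4385, 0.0155]
tool_rot: [-3.135, -0.073, 0.006]
contact_force: [0.1, 0.8, -0.6]
opening: 0.0292
t: 8.53
tool_pos: [0.5143, -0.4389, 0.0162]
tool_rot: [-3.136, -0.073, 0.005]
contact_force: [-0.7, 0.0, -0.6]
opening: 0.0386
t: 9.03
tool_pos: [0.5161, -0.4409, 0.222]
tool_rot: [3.14, 0.074, 0.002]
contact_force: [0.5, 0.1, 0.5]
opening: 0.0385
t: 9.7
tool_pos: [0.3421, -0.1857, 0.2419]
tool_rot: [3.14, 0.076, 0.004]
contact_force: [0.5, -0.5, 0.8]
opening: -0.0001
t 9.7 pos [ 0.3421 -0.1857  0.2419] yaw -1.522 F [ 0.5 -0.5  0.8] open -0.0001 q [-0.69 -0.57  2.12  0.    1.59  0.83]
```

View pics/t3.png

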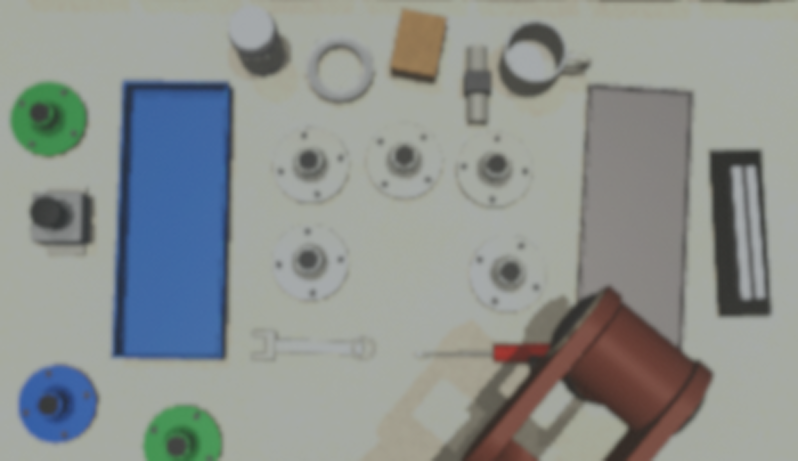

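The bar lies on the strip in the picture, running (744,166) to (753,299) in the crop. All five feet are where they were.

```bash
python3 - <<'E'
from h import *
c=calibration('top')
q=lambda u,v,z: px2w(c,110+u/2.28,100+v/2.28,z)[:2].round(4)
print('bar',q(744,166,.034),q(753,299,.034))
for a,b in zip(((311,165),(404,160),(494,171),(311,262),(508,274)),((308,160),(404,156),(496,166),(307,260),(510,271))): print(q(*a,.012),q(*b,.048))
plan((.417,-.133,.24),(.417,-.133,.03))
E
```

```text
bar [ 0.5959 -0.4365] [ 0.425  -0.4447]
[0.5937 0.1216] [0.5939 0.1228]
[6.019e-01 4.000e-04] [6.006e-01 6.000e-04]
[ 0.589  -0.1172] [ 0.5893 -0.1166]
[0.4667 0.119 ] [0.4661 0.1213]
[ 0.4545 -0.1358] [ 0.4555 -0.1348]
[0.417, -0.133, 0.24, None] row [ 7.6  -5.08  0.25] [0. 0. 0.] n=2.2
[0.417, -0.133, 0.03, None] row [-0.08 -0.07 21.  ] [0. 0. 0.] n=5.0
```

View pics/w3.png

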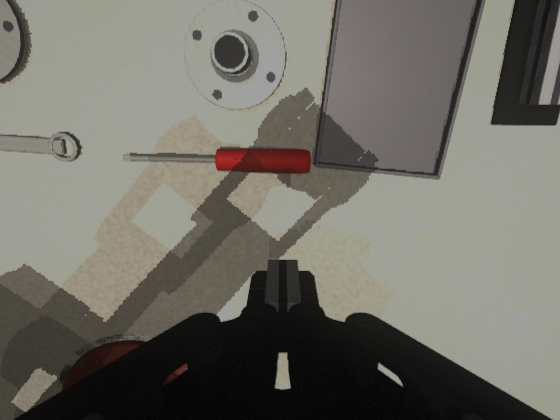

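```bash
python3 -m jog '[[7.2,-5.0,4,0,0,0,255],[7.2,-5.0,8,0,0,0,255],[7.2,-5.0,12,0,0,0,255],[7.2,-5.0,16,0,0,0,255],[7.2,-5.0,20,0,0,0,255],[7.2,-5.0,21.4,0,0,0,255],[7.2,-5.0,21.4,0,0,0,255],[7.2,-5.0,21.4,0,0,0,255]]' 
python3 - <<'E'
from h import *
import json
c=json.load(open('w3.json')); print(px2w(c,235,53,.012),px2w(c,231,50,.048))
st(); save(get_image('wrist'),'w4'); st();plan((.414,-.135,.024,-1.55))
E
```

```text
t: 10.47
tool_pos: [0.4137, -0.1349, 0.0263]
tool_rot: [3.139, 0.076, 0.001]
contact_force: [0.8, -0.4, -1.0]
opening: -0.0001
[ 0.46200952 -0.13355467  0.012     ] [ 0.46032197 -0.13468798  0.048     ]
t 10.5 pos [ 0.4137 -0.1349  0.0263] yaw -1.523 F [ 0.8 -0.4 -1. ] open -0.0001 q [-0.49 -0.17  2.21 -0.    1.1   1.04]
t 10.5 pos [ 0.4141 -0.1351  0.0274] yaw -1.523 F [0.2 0.  0.4] open 0.0002 q [-0.49 -0.17  2.21 -0.    1.1   1.04]
[0.414, -0.135, 0.024, -1.55] row [-0.01 -0.01  0.34] [ 0.002 -0.002  0.027] n=0.2
```

View pics/w4.png

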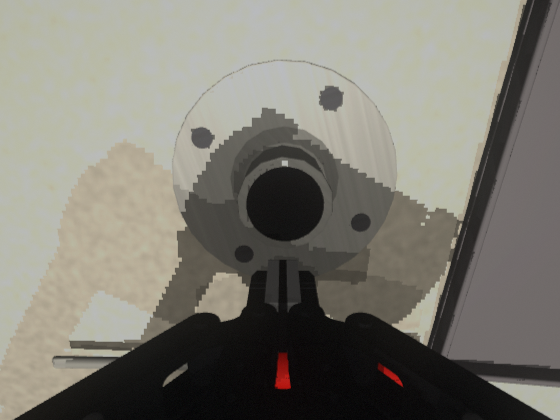

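The finger sits over the near rim. Plate centre is at column 285, with its top edge at row 60.

```bash
python3 - <<'E'
from h import *
c=calibration('wrist'); print(px2w(c,285,60,.014),px2w(c,173,168,.014),px2w(c,397,168,.014))
E
python3 -m jog '[[0.4,0,0.3,0,0,0.027,255],[0.4,0,0.3,0,0,0.027,255],[0.4,0,0.3,0,0,0.027,255],[0.4,0,0.4,0,0,0.027,255],[0.4,0,0.5,0,0,0.027,255],[0.4,0,0.5,0,0,0.027,255],[0.4,0,0.5,0,0,0.027,255],[0.4,0,0.5,0,0,0.027,255]]' 
python3 -m jog '[[0,0,0.1,0,0,0,255],[0,0,0.1,0,0,0,255],[0,0,0.1,0,0,0,255],[0,0,0.1,0,0,0,255]]' 
python3 -c "from h import *; st()"
```

```text
[ 0.50835773 -0.1312358   0.014     ] [ 0.46224719 -0.08412916  0.014     ] [ 0.46689203 -0.18284075  0.014     ]
t: 11.18
tool_pos: [0.4181, -0.1349, 0.0225]
tool_rot: [3.139, 0.033, 0.004]
contact_force: [-0.1, 0.5, 0.1]
opening: -0.0001
t: 11.52
tool_pos: [0.4183, -0.135, 0.022]
tool_rot: [3.139, 0.034, 0.004]
contact_force: [-2.1, 1.6, 5.6]
opening: 0.0001
t 11.5 pos [ 0.4183 -0.135   0.022 ] yaw -1.549 F [-2.1  1.6  5.6] open 0.0001 q [-0.48 -0.15  2.2  -0.    1.09  1.07]
```

```bash
python3 -m jog '[[0,0,0.1,0,0,0,255],[0,0,0.1,0,0,0,255],[0,0,0.1,0,0,0,255],[0,0,0.1,0,0,0,255]]' 
python3 -c "from h import *; st();plan((.43,.12,.08,-1.4))"
```

```text
t: 11.85
tool_pos: [0.4184, -0.1351, 0.022]
tool_rot: [3.139, 0.034, 0.002]
contact_force: [-4.4, 2.3, 10.3]
opening: 0.0001
t 11.8 pos [ 0.4184 -0.1351  0.022 ] yaw -1.549 F [-4.4  2.3 10.3] open 0.0001 q [-0.48 -0.15  2.2  -0.    1.09  1.07]
[0.43, 0.12, 0.08, -1.4] row [  1.72 -25.47  -5.85] [ 0.002 -0.001 -0.149] n=6.3
```

```bash
python3 -c "from h import *; plan((.4184,-.1351,.09),(.429,.119,.09),(.429,.119,.028),(.429,.119,.018),(.429,.119,.09),(.557,.1215,.09),(.557,.1215,.028),(.557,.1215,.018),(.557,.1215,.09),(.564,0,.09),(.564,0,.018),(.564,0,.09),(.552,-.117,.09),(.552,-.117,.018))"
```

```text
[0.4184, -0.1351, 0.09, None] row [ 0.01  0.02 -6.8 ] [0. 0. 0.] n=1.6
[0.429, 0.119, 0.09, None] row [  1.61 -25.38  -0.05] [0. 0. 0.] n=6.1
[0.429, 0.119, 0.028, None] row [-0.01 -0.01  6.2 ] [0. 0. 0.] n=1.5
[0.429, 0.119, 0.018, None] row [-0. -0.  1.] [0. 0. 0.] n=0.2
[0.429, 0.119, 0.09, None] row [ 0.01  0.01 -7.2 ] [0. 0. 0.] n=1.7
[0.557, 0.1215, 0.09, None] row [12.8   0.03  0.02] [0. 0. 0.] n=3.1
[0.557, 0.1215, 0.028, None] row [-0.01 -0.01  6.2 ] [0. 0. 0.] n=1.5
[0.557, 0.1215, 0.018, None] row [-0. -0.  1.] [0. 0. 0.] n=0.2
[0.557, 0.1215, 0.09, None] row [ 0.01  0.01 -7.2 ] [0. 0. 0.] n=1.7
[0.564, 0, 0.09, None] row [ 0.44 12.16  0.03] [0. 0. 0.] n=2.9
[0.564, 0, 0.018, None] row [-0.01 -0.01  7.2 ] [0. 0. 0.] n=1.7
[0.564, 0, 0.09, None] row [ 0.01  0.01 -7.2 ] [0. 0. 0.] n=1.7
[0.552, -0.117, 0.09, None] row [-1.45 11.67  0.02] [0. 0. 0.] n=2.8
[0.552, -0.117, 0.018, None] row [-0.01 -0.01  7.2 ] [0. 0. 0.] n=1.7
```

```bash
python3 -m jog '[[0,0,-4,0,0,0,255],[0,0,-6.8,0,0,0,255],[0,0,-6.8,0,0,0,255],[0,0,-6.8,0,0,0,255]]' 
python3 -m jog '[[1.6,-25.4,0,0,0,0,255],[1.6,-25.4,0,0,0,0,255],[1.6,-25.4,0,0,0,0,255],[1.6,-25.4,0,0,0,0,255],[1.6,-25.4,0,0,0,0,255],[1.6,-25.4,0,0,0,0,255],[1.6,-25.4,0,0,0,0,255],[1.6,-25.4,0,0,0,0,255]]' 
python3 - <<'E'
from h import *
st(); c=calibration('wrist'); im=get_image('wrist'); save(im,'w5')
print('stub px if (.470,.119)',w2px(c,(.470,.119,.048)), w2px(c,(.520,.119,.014)))
plan((.429,.119,.028,-1.55),(.429,.119,.018))
E
```

```text
t: 12.18
tool_pos: [0.4198, -0.1357, 0.0919]
tool_rot: [3.137, 0.034, 0.009]
contact_force: [0.2, -0.3, 0.4]
opening: 0.0004
t: 12.85
tool_pos: [0.4288, 0.1205, 0.0891]
tool_rot: [3.137, 0.042, 0.005]
contact_force: [-0.1, -0.0, -0.4]
opening: 0.0002
t 12.8 pos [0.4288 0.1205 0.0891] yaw -1.544 F [-0.1 -0.  -0.4] open 0.0002 q [ 0.11 -0.25  2.16 -0.01  1.23  1.66]
stub px if (.470,.119) (np.float64(287.7298778214239), np.float64(175.1824056285017)) (np.float64(289.19770920874146), np.float64(77.40301101085927))
[0.429, 0.119, 0.028, -1.55] row [-0.02 -0.03  6.12] [ 0.005 -0.003  0.003] n=1.5
[0.429, 0.119, 0.018, None] row [0. 0. 1.] [0. 0. 0.] n=0.2
```

View pics/w5.png

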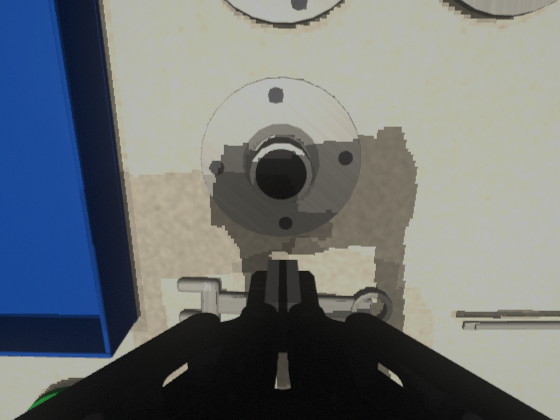

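Stub at (281,174) and plate top edge at row 77, so the foot is at about (0.470, 0.122). The press point holds; I test this foot and the next three.

```bash
python3 -m jog '[[0,-0.2,4,0,0,0,255],[0,-0.2,6,0,0,0,255],[0,-0.2,6,0,0,0,255],[0,-0.2,6,0,0,0,255]]' 
python3 -m jog '[[0,0,0.4,0,0,0,255],[0,0,0.7,0,0,0,255],[0,0,0.9,0,0,0,255],[0,0,1.1,0,0,0,255],[0,0,1.1,0,0,0,255],[0,0,1.1,0,0,0,255]]' 
python3 -m jog '[[0,0,-4,0,0,0,255],[0,0,-7.2,0,0,0,255],[0,0,-7.2,0,0,0,255],[0,0,-7.2,0,0,0,255]]' 
python3 -m jog '[[12.9,0,0,0,0,0,255],[12.9,0,0,0,0,0,255],[12.9,0,0,0,0,0,255],[12.9,0,0,0,0,0,255],[12.9,0,0,0,0,0,255],[12.9,0,0,0,0,0,255]]' 
python3 -c "from h import *; st();plan((.557,.1235,.028,-1.55),(.557,.1235,.018))"
```

```text
t: 13.23
tool_pos: [0.4277, 0.1192, 0.0276]
tool_rot: [3.136, 0.034, -0.002]
contact_force: [-0.5, -0.5, -0.7]
opening: -0.0002
t: 13.73
tool_pos: [0.4277, 0.119, 0.0172]
tool_rot: [3.135, 0.034, -0.003]
contact_force: [-4.6, -0.6, 4.6]
opening: 0.0002
t: 14.07
tool_pos: [0.4305, 0.1198, 0.0923]
tool_rot: [3.136, 0.035, 0.01]
contact_force: [-0.1, 0.2, -0.4]
opening: -0.0003
t: 14.57
tool_pos: [0.5584, 0.1226, 0.0914]
tool_rot: [3.136, 0.035, 0.005]
contact_force: [-0.1, 0.2, -0.1]
opening: -0.0002
t 14.6 pos [0.5584 0.1226 0.0914] yaw -1.549 F [-0.1  0.2 -0.1] open -0.0002 q [ 0.09  0.06  1.86 -0.01  1.22  1.64]
[0.557, 0.1235, 0.028, -1.55] row [-0.16 -0.13  6.34] [ 0.006 -0.003  0.001] n=1.5
[0.557, 0.1235, 0.018, None] row [0. 0. 1.] [0. 0. 0.] n=0.2
```

Foot at (0.470,0.122) sank to 17 mm, so it rocks; the one at (0.460,-0.134) was rigid at 22 mm.

```bash
python3 -m jog '[[-0.1,-0.1,4,0,0,0,255],[-0.1,-0.1,6.2,0,0,0,255],[-0.1,-0.1,6.2,0,0,0,255],[-0.1,-0.1,6.2,0,0,0,255]]' 
python3 -m jog '[[0,0,0.4,0,0,0,255],[0,0,0.7,0,0,0,255],[0,0,0.9,0,0,0,255],[0,0,1.1,0,0,0,255],[0,0,1.1,0,0,0,255],[0,0,1.1,0,0,0,255]]' 
python3 -m jog '[[0,0,-4,0,0,0,255],[0,0,-7.2,0,0,0,255],[0,0,-7.2,0,0,0,255],[0,0,-7.2,0,0,0,255]]' 
python3 -m jog '[[0.5,12.2,0,0,0,0,255],[0.5,12.2,0,0,0,0,255],[0.5,12.2,0,0,0,0,255],[0.5,12.2,0,0,0,0,255],[0.5,12.2,0,0,0,0,255],[0.5,12.2,0,0,0,0,255]]' 
python3 -c "from h import *; st();plan((.564,0.002,.028,-1.55),(.564,0.002,.018))"
```

```text
t: 14.9
tool_pos: [0.5547, 0.1232, 0.0278]
tool_rot: [3.135, 0.035, -0.002]
contact_force: [-0.3, 0.1, 0.3]
opening: -0.0
t: 15.4
tool_pos: [0.5556, 0.1234, 0.0219]
tool_rot: [3.135, 0.036, -0.003]
contact_force: [-13.0, -1.2, 22.3]
opening: -0.0003
t: 15.73
tool_pos: [0.5588, 0.1242, 0.0987]
tool_rot: [3.136, 0.036, 0.012]
contact_force: [-1.0, 0.6, -0.3]
opening: 0.0001
t: 16.23
tool_pos: [0.5659, 0.0025, 0.0985]
tool_rot: [3.137, 0.035, 0.009]
contact_force: [0.4, -0.3, -0.2]
opening: 0.0001
t 16.2 pos [0.5659 0.0025 0.0985] yaw -1.549 F [ 0.4 -0.3 -0.2] open 0.0001 q [-0.13  0.04  1.87 -0.    1.22  1.42]
[0.564, 0.002, 0.028, -1.55] row [-0.23  0.02  7.05] [ 0.005 -0.006  0.001] n=1.7
[0.564, 0.002, 0.018, None] row [0. 0. 1.] [0. 0. 0.] n=0.2
```

```bash
python3 -m jog '[[-0.1,0,4,0,0,0,255],[-0.1,0,6.9,0,0,0,255],[-0.1,0,6.9,0,0,0,255],[-0.1,0,6.9,0,0,0,255]]' 
python3 -m jog '[[0,0,0.4,0,0,0,255],[0,0,0.7,0,0,0,255],[0,0,0.9,0,0,0,255],[0,0,1.0,0,0,0,255],[0,0,1.0,0,0,0,255],[0,0,1.0,0,0,0,255]]' 
python3 -m jog '[[0,0,-4,0,0,0,255],[0,0,-7.2,0,0,0,255],[0,0,-7.2,0,0,0,255],[0,0,-7.2,0,0,0,255]]' 
python3 -m jog '[[-1.4,11.8,0,0,0,0,255],[-1.4,11.8,0,0,0,0,255],[-1.4,11.8,0,0,0,0,255],[-1.4,11.8,0,0,0,0,255],[-1.4,11.8,0,0,0,0,255],[-1.4,11.8,0,0,0,0,255]]' 
python3 -c "from h import *; st();plan((.552,-.115,.028,-1.55),(.552,-.115,.018))"
```

```text
t: 16.57
tool_pos: [0.563, 0.0038, 0.0273]
tool_rot: [3.138, 0.038, 0.0]
contact_force: [-0.0, -0.4, 0.7]
opening: -0.0002
t: 17.07
tool_pos: [0.5633, 0.0037, 0.0179]
tool_rot: [3.138, 0.038, 0.001]
contact_force: [-2.8, 0.5, 2.0]
opening: 0.0004
t: 17.4
tool_pos: [0.5659, 0.0036, 0.0933]
tool_rot: [3.137, 0.037, 0.013]
contact_force: [0.5, 0.8, 0.0]
opening: 0.0002
t: 17.9
tool_pos: [0.554, -0.1144, 0.0925]
tool_rot: [3.138, 0.036, 0.01]
contact_force: [0.4, -0.5, 0.2]
opening: -0.0001
t 17.9 pos [ 0.554  -0.1144  0.0925] yaw -1.548 F [ 0.4 -0.5  0.2] open -0.0001 q [-0.33  0.05  1.88 -0.    1.21  1.21]
[0.552, -0.115, 0.028, -1.55] row [-0.24  0.03  6.45] [ 0.004 -0.006  0.002] n=1.5
[0.552, -0.115, 0.018, None] row [0. 0. 1.] [0. 0. 0.] n=0.2
```

```bash
python3 -m jog '[[-0.1,0,4,0,0,0,255],[-0.1,0,6.4,0,0,0,255],[-0.1,0,6.4,0,0,0,255],[-0.1,0,6.4,0,0,0,255]]' 
python3 -m jog '[[0,0,0.4,0,0,0,255],[0,0,0.7,0,0,0,255],[0,0,0.9,0,0,0,255],[0,0,1.0,0,0,0,255],[0,0,1.0,0,0,0,255],[0,0,1.0,0,0,0,255]]' 
python3 -m jog '[[0,0,-4,0,0,0,255],[0,0,-7.2,0,0,0,255],[0,0,-7.2,0,0,0,0],[0,0,-7.2,0,0,0,0]]' 
python3 -m jog '[[-14,-6,-8,0,0,0,0],[-14,-6,-8,0,0,0,0],[-14,-6,-8,0,0,0,0],[-14,-6,-8,0,0,0,0],[-14,-6,-8,0,0,0,0],[-14,-6,-8,0,0,0,0],[-14,-6,-8,0,0,0,0]]' 
python3 - <<'E'
from h import *
st(); im=get_image('wrist'); save(im,'w6'); im=get_image('top'); save(im,'t6full'); save(cv2.resize(im[100:302,110:460],None,fx=2.28,fy=2.28,interpolation=cv2.INTER_CUBIC),'t6')
c=calibration('top')
E
```

```text
t: 18.23
tool_pos: [0.5518, -0.1129, 0.0266]
tool_rot: [3.139, 0.039, 0.003]
contact_force: [0.1, -0.2, 0.3]
opening: 0.0002
t: 18.73
tool_pos: [0.5518, -0.113, 0.0171]
tool_rot: [3.139, 0.039, 0.003]
contact_force: [-4.6, 0.7, 4.4]
opening: 0.0001
t: 19.07
tool_pos: [0.5544, -0.1138, 0.0925]
tool_rot: [3.137, 0.038, 0.015]
contact_force: [-0.0, -0.2, -0.1]
opening: 0.0233
t: 19.65
tool_pos: [0.4123, -0.0569, 0.1701]
tool_rot: [3.137, 0.038, 0.016]
contact_force: [0.0, -1.0, 0.4]
opening: 0.0857
t 19.6 pos [ 0.4123 -0.0569  0.1701] yaw -1.546 F [ 0.  -1.   0.4] open 0.0857 q [-0.32 -0.45  2.16 -0.    1.42  1.23]
```

View pics/t6.png

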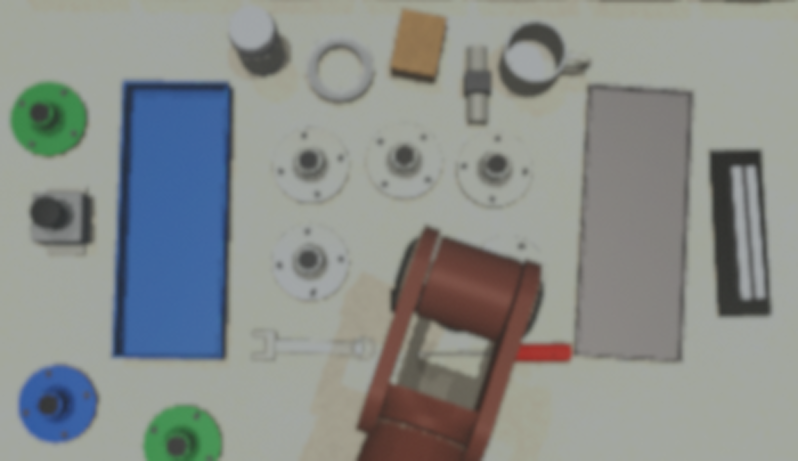

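View pics/w6.png

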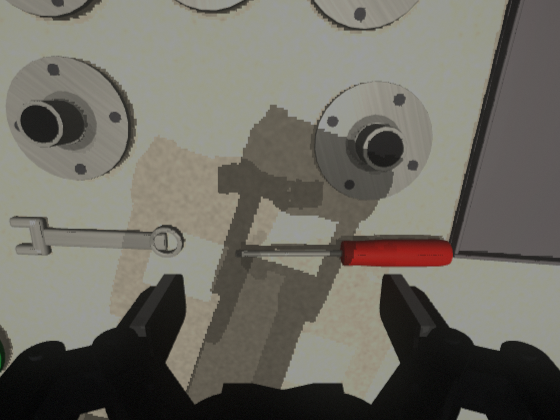

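Third foot in the back row also sank (17 mm). Rocking: (0.470,0.122), (0.605,0.002), (0.593,-0.115). Steady: (0.460,-0.134), (0.598,0.123). In the wrist view the right foot's stub is at (381,147) and the left one's at (42,124).

```bash
cat >> h.py <<'E'
def stubs(name='wrist',im=None,c=None):
    "world x,y of black stub mouths seen, assumed at z=.048"
    c=c or calibration(name); im=get_image(name) if im is None else im
    m=(im.max(2)<45).astype(np.uint8); n,_,s,ce=cv2.connectedComponentsWithStats(m)
    for i in range(1,n):
        x,y,w,h,a=s[i]
        if a>(300 if name=='wrist' else 20) and .7<w/h<1.4 and a/(w*h)>.65: print('px',(x+w/2,y+h/2),'w,h',w,h,'->',px2w(c,x+w/2,y+h/2,.048)[:2].round(4))
E
python3 - <<'E'
from h import *
im=cv2.imread('pics/w6.png')[:,:,::-1]; stubs(im=im)
for u,v,z in((439,257,.015),(507,3,.015)): print(px2w(calibration('wrist'),u,v,z))
c=calibration('wrist'); print(px2w(c,381,147,.048),px2w(c,42,124,.048))
stubs('top',im=cv2.imread('pics/t6full.png')[:,:,::-1])
plan((.460,-.134,.13,-1.55),(.46,-.134,.03))
E
```

```text
px (np.float64(39.5), np.float64(124.0)) w,h 37 36 -> [0.4703 0.1217]
px (np.float64(385.5), np.float64(149.5)) w,h 35 35 -> [ 0.4577 -0.1335]
[ 0.35449684 -0.20565275  0.015     ]
[ 0.56445871 -0.22221372  0.015     ]
[ 0.45947327 -0.12991109  0.048     ] [0.47036608 0.1198347  0.048     ]
[0.46, -0.134, 0.13, -1.55] row [4.56 7.79 3.98] [ 0.004 -0.007  0.003] n=2.4
[0.46, -0.134, 0.03, None] row [ 0.  0. 10.] [0. 0. 0.] n=2.4
```

```bash
python3 -m jog '[[4.7,7.8,4,0,0,0,0],[4.7,7.8,4,0,0,0,0],[4.7,7.8,4,0,0,0,0],[4.7,7.8,4,0,0,0,0],[4.7,7.8,8,0,0,0,0],[4.7,7.8,12,0,0,0,0],[4.7,7.8,14,0,0,0,0],[4.7,7.8,14,0,0,0,0]]' 40
python3 -m jog '[[0,0,0,0,0,0,255],[0,0,0,0,0,0,255],[0,0,0,0,0,0,255],[0,0,0,0,0,0,255],[0,0,0,0,0,0,255],[0,0,0,0,0,0,255],[0,0,0,0,0,0,255]]'
python3 -c "from h import *; st(); o=get_obs()['tool_pos']; z=o[2]; plan((o[0],o[1],.13),(.457,-.294,.13,-1.55),(.457,-.294,z+.006))"
```

```text
t: 20.42
tool_pos: [0.4573, -0.1318, 0.0231]
tool_rot: [-3.139, -0.038, 0.008]
contact_force: [0.1, 1.2, -1.0]
opening: 0.0855
t: 21.0
tool_pos: [0.4589, -0.1325, 0.0252]
tool_rot: [-3.14, -0.038, 0.003]
contact_force: [-1.2, 0.1, 5.9]
opening: 0.0328
t 21.0 pos [ 0.4589 -0.1325  0.0252] yaw -1.546 F [-1.2  0.1  5.9] open 0.0328 q [-0.44 -0.06  2.11  0.    1.09  1.11]
[np.float64(0.4589290353030033), np.float64(-0.13250497142326684), 0.13, None] row [-2.000e-02 -1.000e-02 -1.048e+01] [0. 0. 0.] n=2.5
[0.457, -0.294, 0.13, -1.55] row [-0.59 16.14 -0.02] [-0.001  0.002  0.004] n=3.9
[0.457, -0.294, np.float64(0.03121863790235644), None] row [0.   0.   9.88] [0. 0. 0.] n=2.4
```

```bash
python3 -m jog '[[0,0,-4,0,0,0,255],[0,0,-8,0,0,0,255],[0,0,-10.5,0,0,0,255],[0,0,-10.5,0,0,0,255],[0,0,-10.5,0,0,0,255]]'
python3 -m jog '[[-0.6,16.1,0,0,0,0,255],[-0.6,16.1,0,0,0,0,255],[-0.6,16.1,0,0,0,0,255],[-0.6,16.1,0,0,0,0,255],[-0.6,16.1,0,0,0,0,255],[-0.6,16.1,0,0,0,0,255],[-0.6,16.1,0,0,0,0,255]]'
python3 -c "from h import *; st(); save(get_image('wrist'),'w7');plan((.457,-.296,.05,-1.55),(.457,-.296,.031,-1.55))"
```

```text
t: 21.42
tool_pos: [0.4601, -0.1331, 0.132]
tool_rot: [3.141, 0.038, 0.003]
contact_force: [-0.2, -0.8, -2.9]
opening: 0.0329
t: 22.0
tool_pos: [0.4565, -0.2929, 0.1293]
tool_rot: [-3.138, -0.037, 0.003]
contact_force: [-0.8, 0.8, -2.7]
opening: 0.0328
t 22.0 pos [ 0.4565 -0.2929  0.1293] yaw -1.547 F [-0.8  0.8 -2.7] open 0.0328 q [-0.71 -0.05  1.9   0.    1.29  0.84]
[0.457, -0.296, 0.05, -1.55] row [0.02 0.37 7.97] [-0.002  0.001  0.004] n=1.9
[0.457, -0.296, 0.031, -1.55] row [0.  0.  1.9] [0. 0. 0.] n=0.5
```

View pics/w7.png

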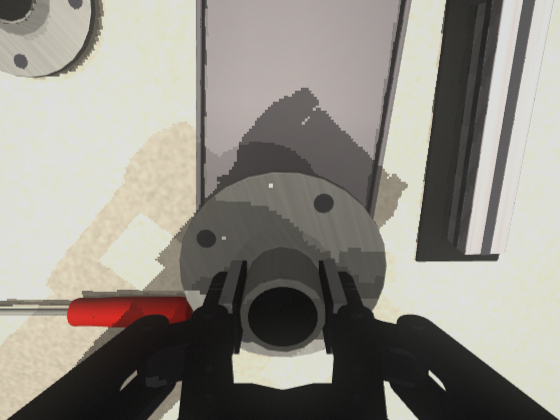

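```bash
python3 -c "
from h import *
c=calibration('wrist')
for p in((197,60),(197,180),(402,60),(383,180)): print(px2w(c,*p,.015).round(4))"
```

```text
[ 0.5592 -0.2318  0.015 ]
[ 0.4761 -0.2273  0.015 ]
[ 0.5625 -0.3699  0.015 ]
[ 0.4796 -0.3668  0.015 ]
```

Tray rims are seen at columns about 197 and 383-402, so the centre line at this x is y = -0.296, as planned. Lowering.

```bash
python3 -m jog '[[0,0.3,4,0,0,0,255],[0,0.3,7.5,0,0,0,255],[0,0.3,8.5,0,0,0,255],[0,0.3,9.2,0,0,0,255],[0,0.3,9.7,0,0,0,255],[0,0.3,9.7,0,0,0,255],[0,0.3,9.7,0,0,0,255]]'
python3 -m jog '[[0,0,0,0,0,0,90],[0,0,0,0,0,0,90],[0,0,0,0,0,0,90],[0,0,0,0,0,0,90],[0,0,0,0,0,0,90]]'
python3 -m jog '[[0,0,-4,0,0,0,90],[0,0,-8,0,0,0,90],[0,0,-10,0,0,0,90],[0,0,-10,0,0,0,90]]'
python3 -c "from h import *; st(); plan((.53,-.2,.13,-1.55),(.55,-.115,.13,-1.55),(.593,-.115,.13),(.593,-.115,.026))"
```

```text
t: 22.63
tool_pos: [0.458, -0.2959, 0.0345]
tool_rot: [-3.141, -0.04, -0.002]
contact_force: [0.1, -0.8, -2.3]
opening: 0.0331
t: 23.05
tool_pos: [0.4584, -0.2962, 0.0352]
tool_rot: [3.141, 0.04, 0.003]
contact_force: [-0.2, 0.2, 0.4]
opening: 0.0553
t: 23.38
tool_pos: [0.4612, -0.2989, 0.1422]
tool_rot: [3.133, 0.039, 0.017]
contact_force: [-0.1, -0.5, 0.5]
opening: 0.0553
t 23.4 pos [ 0.4612 -0.2989  0.1422] yaw -1.546 F [-0.1 -0.5  0.5] open 0.0553 q [-0.71 -0.06  1.89  0.    1.3   0.83]
[0.53, -0.2, 0.13, -1.55] row [ 7.11 -9.72  1.22] [ 0.008 -0.011  0.004] n=2.9
[0.55, -0.115, 0.13, -1.55] row [ 2.18 -8.46  0.  ] [0. 0. 0.] n=2.1
[0.593, -0.115, 0.13, None] row [4.3  0.09 0.  ] [0. 0. 0.] n=1.0
[0.593, -0.115, 0.026, None] row [ 0.   0.  10.4] [0. 0. 0.] n=2.5
```

```bash
python3 -m jog '[[7.1,-9.7,0,0.008,-0.011,0,90],[7.1,-9.7,0,0.008,-0.011,0,90],[7.1,-9.7,0,0.008,-0.011,0,90],[7.1,-18.1,1.2,0.008,-0.011,0,0],[7.1,-18.1,1.2,0.008,-0.011,0,0],[7.1,-18.1,1.2,0.008,-0.011,0,0],[7.1,-18.1,1.2,0.008,-0.011,0,0],[7.1,-18.1,1.2,0.008,-0.011,0,0]]'
python3 -c "from h import *; st(); stubs(); plan((.593,-.115,.09,-1.55),(.593,-.115,.026))"
```

```text
t: 24.05
tool_pos: [0.5275, -0.1163, 0.1289]
tool_rot: [3.141, 0.041, -0.002]
contact_force: [0.0, 0.1, 0.1]
opening: 0.0854
t 24.1 pos [ 0.5275 -0.1163  0.1289] yaw -1.545 F [0.  0.1 0.1] open 0.0854 q [-0.35 -0.05  1.91 -0.    1.29  1.19]
px (np.float64(88.5), np.float64(96.5)) w,h 45 47 -> [0.6049 0.0026]
px (np.float64(525.5), np.float64(319.0)) w,h 37 30 -> [ 0.4546 -0.2996]
[0.593, -0.115, 0.09, -1.55] row [ 6.53 -0.05  3.93] [0.001 0.    0.004] n=1.8
[0.593, -0.115, 0.026, None] row [0.  0.  6.4] [0. 0. 0.] n=1.5
```

```bash
python3 - <<'E'
from h import *
c=calibration('wrist'); print(w2px(c,(.593,-.115,.048))); im=get_image('wrist'); save(im,'w8')
E
```

```text
(np.float64(282.18058810639826), np.float64(122.38925080785157))
```

View pics/w8.png

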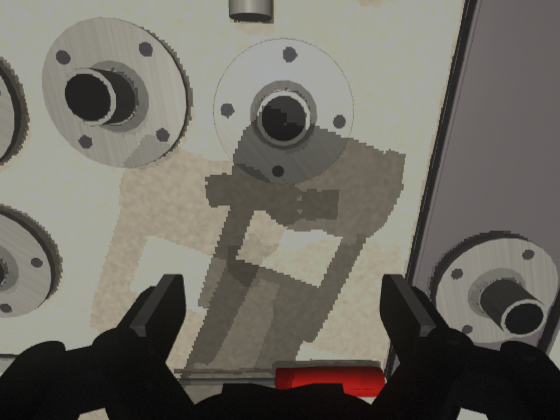

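The foot to pick is at (285,117), about (0.595,-0.117); the first steady foot stands in the tray at lower right.

```bash
python3 -m jog '[[4,0,0,0,0,0,0],[6.7,0.2,2,0,0,0,0],[6.7,0.2,4,0,0,0,0],[6.7,0.2,7,0,0,0,0],[6.7,0.2,9,0,0,0,0],[6.7,0.2,10,0,0,0,0],[6.7,0.2,10,0,0,0,0],[6.7,0.2,10,0,0,0,0]]'
python3 -m jog '[[0,0,0,0,0,0,255],[0,0,0,0,0,0,255],[0,0,0,0,0,0,255],[0,0,0,0,0,0,255],[0,0,0,0,0,0,255],[0,0,0,0,0,0,255],[0,0,0,0,0,0,255]]'
python3 -m jog '[[0,0,-4,0,0,0,255],[0,0,-8,0,0,0,255],[0,0,-10.5,0,0,0,255],[0,0,-10.5,0,0,0,255],[0,0,-10.5,0,0,0,255]]'
python3 -c "from h import *; st(); plan((.54,.09,.135,-1.55),(.636,.294,.135,-1.55),(.637,.296,.036))"
```

```text
t: 24.82
tool_pos: [0.595, -0.1189, 0.0298]
tool_rot: [3.141, 0.035, -0.0]
contact_force: [0.6, -0.0, 0.8]
opening: 0.0855
t: 25.4
tool_pos: [0.5959, -0.1187, 0.0313]
tool_rot: [3.141, 0.035, 0.003]
contact_force: [-1.8, 2.5, 6.1]
opening: 0.0328
t: 25.82
tool_pos: [0.5963, -0.1189, 0.1375]
tool_rot: [3.14, 0.036, 0.007]
contact_force: [0.5, 0.2, -4.4]
opening: 0.0327
t 25.8 pos [ 0.5963 -0.1189  0.1375] yaw -1.548 F [ 0.5  0.2 -4.4] open 0.0327 q [-0.32  0.09  1.75 -0.    1.3   1.23]
[0.54, 0.09, 0.135, -1.55] row [ -5.16 -21.01   0.18] [ 0.002 -0.004  0.002] n=5.2
[0.636, 0.294, 0.135, -1.55] row [ 10.02 -20.2    0.  ] [0. 0. 0.] n=5.4
[0.637, 0.296, 0.036, None] row [ 0.1 -0.2  9.9] [0. 0. 0.] n=2.4
```

```bash
python3 -m jog '[[0,-20.5,0,0,0,0,255],[0,-20.5,0,0,0,0,255],[0,-20.5,0,0,0,0,255],[0,-20.5,0,0,0,0,255],[0,-20.5,0,0,0,0,255],[0,-20.5,0,0,0,0,255]]'
python3 -m jog '[[-6,-20.5,0,0,0,0,255],[-6,-20.5,0,0,0,0,255],[-6,-20.5,0,0,0,0,255],[-6,-20.5,0,0,0,0,255],[-6,-20.5,0,0,0,0,255],[-6,-20.5,0,0,0,0,255],[-6,-20.5,0,0,0,0,255]]'
python3 -c "from h import *; st(); save(get_image('wrist'),'w9');plan((.637,.296,.135,-1.55),(.637,.296,.036))"
```

```text
t: 26.32
tool_pos: [0.5884, 0.0922, 0.1328]
tool_rot: [-3.14, -0.045, 0.004]
contact_force: [0.4, -0.2, -3.8]
opening: 0.0325
t: 26.9
tool_pos: [0.5192, 0.2974, 0.1294]
tool_rot: [3.141, 0.053, -0.013]
contact_force: [0.1, -1.1, -3.7]
opening: 0.0327
t 26.9 pos [0.5192 0.2974 0.1294] yaw -1.537 F [ 0.1 -1.1 -3.7] open 0.0327 q [0.39 0.09 1.77 0.   1.3  1.93]
[0.637, 0.296, 0.135, -1.55] row [11.67  0.34 -0.61] [0.001 0.008 0.011] n=2.8
[0.637, 0.296, 0.036, None] row [0.  0.  9.9] [0. 0. 0.] n=2.4
```

View pics/w9.png

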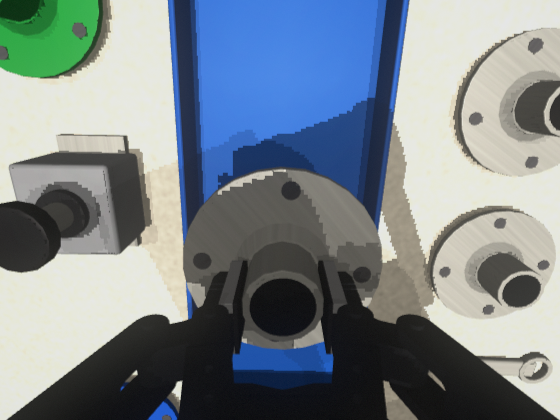

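```bash
python3 -c "
from h import *
c=calibration('wrist')
for p in((173,20),(180,150),(407,20),(388,150)): print(px2w(c,*p,.042).round(4))
print('near wall',px2w(c,283,386,.042),px2w(c,283,372,.042)); print('plunger',px2w(c,22,236,.097),'box',px2w(c,78,165,.05))
stubs()"
```

```text
[0.64   0.3631 0.042 ]
[0.5649 0.3639 0.042 ]
[0.6443 0.2275 0.042 ]
[0.5691 0.2287 0.042 ]
near wall [0.37065494 0.29067392 0.042     ] [0.38536112 0.29114626 0.042     ]
plunger [0.52566856 0.43453137 0.097     ] box [0.55467168 0.42681715 0.05      ]
px (np.float64(283.0), np.float64(307.5)) w,h 66 57 -> [0.4514 0.2933]
```

```bash
python3 -m jog '[[11.6,0.3,-0.6,0,0.008,0.011,255],[11.6,0.3,-0.6,0,0.008,0.011,255],[11.6,0.3,-0.6,0,0.008,0.011,255],[11.6,0.3,-0.6,0,0.008,0.011,255],[11.6,0.3,-0.6,0,0.008,0.011,255],[11.6,0.3,-0.6,0,0.008,0.011,255]]'
python3 -m jog '[[0,0,4,0,0,0,255],[0,0,8,0,0,0,255],[0,0,9,0,0,0,255],[0,0,9.8,0,0,0,255],[0,0,9.9,0,0,0,255],[0,0,9.9,0,0,0,255]]'
python3 -c "from h import *; st();plan((.635,.2955,.036,-1.55))"
```

```text
t: 27.5
tool_pos: [0.6367, 0.2932, 0.1337]
tool_rot: [3.139, 0.027, -0.003]
contact_force: [-0.6, 0.5, -4.4]
opening: 0.0329
t: 28.0
tool_pos: [0.6363, 0.293, 0.0357]
tool_rot: [3.139, 0.027, -0.002]
contact_force: [0.7, 0.8, -3.5]
opening: 0.0328
t 28.0 pos [0.6363 0.293  0.0357] yaw -1.554 F [ 0.7  0.8 -3.5] open 0.0328 q [ 0.33  0.41  1.55 -0.    1.18  1.88]
[0.635, 0.2955, 0.036, -1.55] row [-0.13 -0.26 -0.03] [ 0.002  0.001 -0.004] n=0.1
```

```bash
python3 -m jog '[[0,0,0,0,0,0,90],[0,0,0,0,0,0,90],[0,0,0,0,0,0,90],[0,0,0,0,0,0,90],[0,0,0,0,0,0,90]]'
python3 -m jog '[[0,0,-4,0,0,0,90],[0,0,-8,0,0,0,90],[0,0,-10,0,0,0,90],[0,0,-10,0,0,0,90]]'
python3 -m jog '[[-9.6,29,0,0,0,0,0],[-9.6,29,0,0,0,0,0],[-9.6,29,0,0,0,0,0],[-9.6,29,0,0,0,0,0],[-9.6,29,0,0,0,0,0],[-9.6,29,0,0,0,0,0],[-9.6,29,0,0,0,0,0],[-9.6,29,0,0,0,0,0]]'
python3 -c "from h import *; st(); c=calibration('wrist'); im=get_image('wrist'); save(im,'w10'); stubs(im=im,c=c); print(w2px(c,(.605,.0026,.048))); plan((.606,.0026,.135,-1.55),(.606,.0026,.028))"
```

```text
t: 28.42
tool_pos: [0.6368, 0.2931, 0.0365]
tool_rot: [3.14, 0.027, -0.0]
contact_force: [-0.2, 0.2, -0.4]
opening: 0.0552
t: 28.75
tool_pos: [0.6408, 0.2947, 0.145]
tool_rot: [-3.139, -0.027, -0.019]
contact_force: [1.0, 0.6, 0.9]
opening: 0.0551
t: 29.42
tool_pos: [0.5481, -0.001, 0.1426]
tool_rot: [-3.141, -0.021, -0.017]
contact_force: [-0.5, -0.1, -0.2]
opening: 0.0855
t 29.4 pos [ 0.5481 -0.001   0.1426] yaw -1.557 F [-0.5 -0.1 -0.2] open 0.0855 q [-0.14 -0.06  1.89  0.    1.3   1.42]
px (np.float64(96.0), np.float64(144.0)) w,h 40 40 -> [0.5978 0.1247]
(np.float64(278.60591971894166), np.float64(135.43520159241422))
[0.606, 0.0026, 0.135, -1.55] row [ 5.75 -0.27  0.84] [-0.001 -0.011 -0.008] n=1.4
[0.606, 0.0026, 0.028, None] row [ 0.   0.  10.7] [0. 0. 0.] n=2.6
```

```bash
python3 - <<'E'
from h import *
c=calibration('wrist'); im=cv2.imread('pics/w10.png')
g=im.max(2)
r=cv2.HoughCircles(cv2.cvtColor(im,cv2.COLOR_BGR2GRAY),cv2.HOUGH_GRADIENT,1.2,25,param1=120,param2=25,minRadius=15,maxRadius=32)
for u,v,rr in r[0][:8]: print(u,v,rr,g[int(v),int(u)],px2w(c,u,v,.048)[:2].round(4))
E
```

```text
280.2 136.20001 26.04 34 [0.6049 0.0018]
115.8 137.40001 31.320002 92 [0.6028 0.1112]
93.0 150.6 31.320002 38 [0.5938 0.1277]
123.00001 305.40002 16.56 27 [0.4738 0.123 ]
371.40002 360.6 27.36 157 [ 0.4236 -0.0755]
406.2 310.2 24.720001 28 [ 0.4721 -0.0984]
```

Foot confirmed at (0.605,0.002). Grasp it.

```bash
python3 -m jog '[[4,-0.3,0,0,-0.01,0,0],[5.8,-0.3,2,0,-0.01,0,0],[5.8,-0.3,5,0,-0.01,0,0],[5.8,-0.3,8,0,-0.01,0,0],[5.8,-0.3,10.5,0,-0.01,0,0],[5.8,-0.3,11.3,0,-0.01,0,0],[5.8,-0.3,11.3,0,-0.01,0,0],[5.8,-0.3,11.3,0,-0.01,0,0]]'
python3 -m jog '[[0,0,0,0,0,0,255],[0,0,0,0,0,0,255],[0,0,0,0,0,0,255],[0,0,0,0,0,0,255],[0,0,0,0,0,0,255],[0,0,0,0,0,0,255],[0,0,0,0,0,0,255]]'
python3 -m jog '[[0,0,-4,0,0,0,255],[0,0,-8,0,0,0,255],[0,0,-10.5,0,0,0,255],[0,0,-10.5,0,0,0,255],[0,0,-10.5,0,0,0,255]]'
python3 -c "from h import *; st(); plan((.522,.2955,.135,-1.55),(.522,.2955,.036))"
```

```text
t: 30.13
tool_pos: [0.608, 0.0037, 0.0306]
tool_rot: [-3.14, -0.021, -0.002]
contact_force: [-0.1, -0.1, -0.1]
opening: 0.0855
t: 30.72
tool_pos: [0.6089, 0.0033, 0.0321]
tool_rot: [-3.141, -0.021, -0.005]
contact_force: [-1.4, -0.7, 6.1]
opening: 0.0327
t: 31.13
tool_pos: [0.6092, 0.0032, 0.1382]
tool_rot: [-3.141, -0.021, -0.009]
contact_force: [-1.4, 0.9, -4.3]
opening: 0.033
t 31.1 pos [0.6092 0.0032 0.1382] yaw -1.558 F [-1.4  0.9 -4.3] open 0.0330 q [-0.12  0.09  1.74  0.    1.3   1.44]
[0.522, 0.2955, 0.135, -1.55] row [ -8.34 -29.34   0.28] [-0.    -0.006 -0.008] n=7.3
[0.522, 0.2955, 0.036, None] row [0.  0.  9.9] [0. 0. 0.] n=2.4
```

```bash
python3 -m jog '[[-8.1,-29.3,0,0,-0.006,-0.008,255],[-8.1,-29.3,0,0,-0.006,-0.008,255],[-8.1,-29.3,0,0,-0.006,-0.008,255],[-8.1,-29.3,0,0,-0.006,-0.008,255],[-8.1,-29.3,0,0,-0.006,-0.008,255],[-8.1,-29.3,0,0,-0.006,-0.008,255],[-8.1,-29.3,0,0,-0.006,-0.008,255],[-8.1,-29.3,0,0,-0.006,-0.008,255]]'
python3 -m jog '[[0,0,0,0,0,0,255],[0,0,0,0,0,0,255]]'
python3 -c "from h import *; st(); plan((.524,.2955,.135,-1.55),(.524,.2955,.036))"
```

```text
t: 31.8
tool_pos: [0.52, 0.2991, 0.1336]
tool_rot: [-3.141, -0.04, 0.012]
contact_force: [-0.1, -1.3, -3.2]
opening: 0.0327
t: 31.97
tool_pos: [0.5173, 0.2988, 0.1296]
tool_rot: [3.139, 0.043, -0.022]
contact_force: [-0.5, 0.1, -3.5]
opening: 0.0329
t 32.0 pos [0.5173 0.2988 0.1296] yaw -1.543 F [-0.5  0.1 -3.5] open 0.0329 q [0.4  0.09 1.77 0.   1.3  1.94]
[0.524, 0.2955, 0.135, -1.55] row [ 0.66  0.35 -0.55] [0.002 0.014 0.007] n=0.2
[0.524, 0.2955, 0.036, None] row [0.  0.  9.9] [0. 0. 0.] n=2.4
```

```bash
python3 -m jog '[[0.7,0.3,-0.5,0,0.014,0.007,255],[0.7,0.3,-0.5,0,0.014,0.007,255],[0.7,0.3,3,0,0.014,0.007,255],[0.7,0.3,6,0,0.014,0.007,255],[0.7,0.3,8,0,0.014,0.007,255],[0.7,0.3,9.3,0,0.014,0.007,255],[0.7,0.3,9.3,0,0.014,0.007,255]]'
python3 -m jog '[[0,0,0,0,0,0,90],[0,0,0,0,0,0,90],[0,0,0,0,0,0,90],[0,0,0,0,0,0,90],[0,0,0,0,0,0,90]]'
python3 -m jog '[[0,0,-4,0,0,0,90],[0,0,-8,0,0,0,90],[0,0,-10,0,0,0,90],[0,0,-10,0,0,0,90]]'
python3 -c "from h import *; st();  plan((.41,.122,.14,-1.55))"
```

```text
t: 32.55
tool_pos: [0.5237, 0.2937, 0.0356]
tool_rot: [3.138, 0.029, -0.002]
contact_force: [-0.3, -0.1, -3.7]
opening: 0.033
t: 32.97
tool_pos: [0.5243, 0.2939, 0.0365]
tool_rot: [3.138, 0.028, 0.001]
contact_force: [-0.2, 0.4, -0.5]
opening: 0.0553
t: 33.3
tool_pos: [0.5281, 0.296, 0.1443]
tool_rot: [-3.14, -0.029, -0.019]
contact_force: [0.1, -0.1, 0.2]
opening: 0.0549
t 33.3 pos [0.5281 0.296  0.1443] yaw -1.552 F [ 0.1 -0.1  0.2] open 0.0549 q [ 0.39  0.08  1.75 -0.    1.3   1.94]
[0.41, 0.122, 0.14, -1.55] row [-12.13  17.18   0.25] [-0.002 -0.012 -0.002] n=5.0
```

```bash
cat >> h.py <<'E'
def near(x,y,im=None):
    c=calibration('wrist'); im=get_image('wrist') if im is None else im
    u0,v0=w2px(c,(x,y,.048)); print('expect',round(u0),round(v0))
    r=cv2.HoughCircles(cv2.cvtColor(im,cv2.COLOR_RGB2GRAY),cv2.HOUGH_GRADIENT,1.2,25,param1=120,param2=25,minRadius=15,maxRadius=34)
    for u,v,rr in sorted(r[0],key=lambda a:np.hypot(a[0]-u0,a[1]-v0))[:3]: print(u,v,rr,im[int(v),int(u)].max(),px2w(c,u,v,.048)[:2].round(4))
E
python3 -m jog '[[-12,17.2,0.3,0,-0.012,0,0],[-12,17.2,0.3,0,-0.012,0,0],[-12,17.2,0.3,0,-0.012,0,0],[-12,17.2,0.3,0,-0.012,0,0],[-12,17.2,0.3,0,-0.012,0,0],[-12,17.2,0.3,0,-0.012,0,0],[-12,17.2,0.3,0,-0.012,0,0]]'
python3 -c "from h import *; st(); im=get_image('wrist'); save(im,'w11'); near(.47,.122,im); stubs(im=im); plan((.470,.122,.135,-1.55),(.47,.122,.029))"
```

```text
t: 33.88
tool_pos: [0.4102, 0.1207, 0.1387]
tool_rot: [-3.14, -0.025, -0.0]
contact_force: [0.6, 0.3, 0.7]
opening: 0.0855
t 33.9 pos [0.4102 0.1207 0.1387] yaw -1.555 F [0.6 0.3 0.7] open 0.0855 q [ 0.11 -0.37  2.16  0.    1.35  1.67]
expect 284 132
281.40002 123.00001 31.920002 60 [0.4754 0.1238]
360.6 255.00002 18.36 107 [0.3826 0.0644]
37.800003 57.000004 30.6 43 [0.512 0.273]
[0.47, 0.122, 0.135, -1.55] row [5.89 0.06 0.43] [-0.002 -0.001 -0.004] n=1.4
[0.47, 0.122, 0.029, None] row [ 0.   0.  10.6] [0. 0. 0.] n=2.5
```

```bash
python3 -m jog '[[4,-0.1,0,0,0,0,0],[6,-0.1,2,0,0,0,0],[6,-0.1,5,0,0,0,0],[6,-0.1,8,0,0,0,0],[6,-0.1,10,0,0,0,0],[6,-0.1,10.8,0,0,0,0],[6,-0.1,10.8,0,0,0,0],[6,-0.1,10.8,0,0,0,0]]'
python3 -m jog '[[0,0,0,0,0,0,255],[0,0,0,0,0,0,255],[0,0,0,0,0,0,255],[0,0,0,0,0,0,255],[0,0,0,0,0,0,255],[0,0,0,0,0,0,255],[0,0,0,0,0,0,255]]'
python3 -m jog '[[0,0,-4,0,0,0,255],[0,0,-8,0,0,0,255],[0,0,-10.5,0,0,0,255],[0,0,-10.5,0,0,0,255],[0,0,-10.5,0,0,0,255]]'
python3 -c "from h import *; st(); plan((.411,.2945,.135,-1.55),(.411,.2945,.036))"
```

```text
t: 34.6
tool_pos: [0.4718, 0.1245, 0.0316]
tool_rot: [-3.139, -0.029, -0.001]
contact_force: [-0.2, -0.2, -0.5]
opening: 0.0855
t: 35.18
tool_pos: [0.4728, 0.1244, 0.033]
tool_rot: [-3.139, -0.028, -0.004]
contact_force: [-1.2, -2.0, 6.0]
opening: 0.0326
t: 35.6
tool_pos: [0.4731, 0.1242, 0.139]
tool_rot: [-3.139, -0.028, -0.009]
contact_force: [0.6, 0.0, -4.5]
opening: 0.0329
t 35.6 pos [0.4731 0.1242 0.139 ] yaw -1.553 F [ 0.6  0.  -4.5] open 0.0329 q [ 0.1  -0.2   2.02  0.    1.31  1.66]
[0.411, 0.2945, 0.135, -1.55] row [ -5.9  -17.13   0.41] [-0.002 -0.006 -0.003] n=4.3
[0.411, 0.2945, 0.036, None] row [0.  0.  9.9] [0. 0. 0.] n=2.4
```

```bash
python3 -m jog '[[-5.9,-17.1,0.2,0,-0.006,0,255],[-5.9,-17.1,0.2,0,-0.006,0,255],[-5.9,-17.1,0.2,0,-0.006,0,255],[-5.9,-17.1,0.2,0,-0.006,0,255],[-5.9,-17.1,0.2,0,-0.006,0,255],[-5.9,-17.1,0.2,0,-0.006,0,255],[-5.9,-17.1,0.2,0,-0.006,0,255]]'
python3 -c "from h import *; st(); plan((.411,.2945,.135,-1.55),(.411,.2945,.037))"
```

```text
t: 36.18
tool_pos: [0.4088, 0.2937, 0.1338]
tool_rot: [3.141, 0.032, -0.009]
contact_force: [-0.3, 0.7, -3.9]
opening: 0.0322
t 36.2 pos [0.4088 0.2937 0.1338] yaw -1.551 F [-0.3  0.7 -3.9] open 0.0322 q [ 0.47 -0.15  1.99  0.    1.31  2.02]
[0.411, 0.2945, 0.135, -1.55] row [ 0.22 -0.08 -0.12] [ 0.001  0.005 -0.001] n=0.1
[0.411, 0.2945, 0.037, None] row [0.  0.  9.8] [0. 0. 0.] n=2.4
```

Release, rise, and go look at the last steady foot (0.598,0.125).

```bash
python3 -m jog '[[0.2,0,3,0,0.005,0,255],[0.2,0,6,0,0.005,0,255],[0.2,0,8,0,0.005,0,255],[0.2,0,9.4,0,0.005,0,255],[0.2,0,9.6,0,0.005,0,255],[0.2,0,9.6,0,0.005,0,255]]'
python3 -m jog '[[0,0,0,0,0,0,90],[0,0,0,0,0,0,90],[0,0,0,0,0,0,90],[0,0,0,0,0,0,90],[0,0,0,0,0,0,90]]'
python3 -m jog '[[0,0,-4,0,0,0,90],[0,0,-8,0,0,0,90],[0,0,-10,0,0,0,90],[0,0,-10,0,0,0,90]]'
python3 -m jog '[[12.5,17,0,0,0,0,0],[12.5,17,0,0,0,0,0],[12.5,17,0,0,0,0,0],[12.5,17,0,0,0,0,0],[12.5,17,0,0,0,0,0],[12.5,17,0,0,0,0,0],[12.5,17,0,0,0,0,0]]'
python3 -c "from h import *; st(); im=get_image('wrist'); save(im,'w12'); near(.598,.124,im); stubs(im=im); plan((.598,.1245,.135,-1.55),(.598,.1245,.029))"
```

```text
t: 36.68
tool_pos: [0.4097, 0.2915, 0.0358]
tool_rot: [3.138, 0.028, -0.006]
contact_force: [0.5, -0.6, -2.8]
opening: 0.0323
t: 37.1
tool_pos: [0.4101, 0.2915, 0.0362]
tool_rot: [3.139, 0.028, -0.005]
contact_force: [-0.4, -0.4, 0.6]
opening: 0.0554
t: 37.43
tool_pos: [0.4141, 0.2938, 0.1433]
tool_rot: [-3.138, -0.028, -0.013]
contact_force: [0.1, -1.1, 0.6]
opening: 0.0553
t: 38.02
tool_pos: [0.543, 0.1243, 0.1433]
tool_rot: [-3.139, -0.023, -0.012]
contact_force: [-0.4, 0.1, 0.2]
opening: 0.0855
t 38.0 pos [0.543  0.1243 0.1433] yaw -1.556 F [-0.4  0.1  0.2] open 0.0855 q [ 0.09 -0.03  1.87  0.    1.3   1.65]
expect 287 136
283.80002 135.0 22.32 56 [0.5987 0.1262]
71.4 235.8 33.239998 45 [0.524 0.28 ]
43.800003 72.600006 33.239998 42 [0.6349 0.2781]
px (np.float64(17.5), np.float64(73.0)) w,h 35 46 -> [0.6344 0.2948]
px (np.float64(49.5), np.float64(246.5)) w,h 37 33 -> [0.5152 0.2977]
[0.598, 0.1245, 0.135, -1.55] row [5.6  0.2  0.84] [-0.003 -0.007 -0.004] n=1.4
[0.598, 0.1245, 0.029, None] row [ 0.   0.  10.6] [0. 0. 0.] n=2.5
```

```bash
python3 -m jog '[[4,0,0,0,-0.007,0,0],[5.5,-0.1,2,0,-0.007,0,0],[5.5,-0.1,5,0,-0.007,0,0],[5.5,-0.1,8,0,-0.007,0,0],[5.5,-0.1,10.5,0,-0.007,0,0],[5.5,-0.1,11.3,0,-0.007,0,0],[5.5,-0.1,11.3,0,-0.007,0,0],[5.5,-0.1,11.3,0,-0.007,0,0]]'
python3 -m jog '[[0,0,0,0,0,0,255],[0,0,0,0,0,0,255],[0,0,0,0,0,0,255],[0,0,0,0,0,0,255],[0,0,0,0,0,0,255],[0,0,0,0,0,0,255],[0,0,0,0,0,0,255]]'
python3 -m jog '[[0,0,-4,0,0,0,255],[0,0,-8,0,0,0,255],[0,0,-10.5,0,0,0,255],[0,0,-10.5,0,0,0,255],[0,0,-10.5,0,0,0,255]]'
python3 -c "from h import *; st(); plan((.60,-.10,.135,-1.55),(.597,-.303,.135),(.597,-.303,.036))"
```

```text
t: 38.73
tool_pos: [0.5972, 0.1289, 0.0307]
tool_rot: [-3.138, -0.028, 0.001]
contact_force: [0.5, -0.4, -0.5]
opening: 0.0854
t: 39.32
tool_pos: [0.5984, 0.1284, 0.0325]
tool_rot: [-3.139, -0.028, -0.003]
contact_force: [-0.6, -2.3, 6.5]
opening: 0.0326
t: 39.73
tool_pos: [0.5989, 0.1283, 0.1387]
tool_rot: [-3.138, -0.028, -0.007]
contact_force: [-0.6, -0.5, -4.1]
opening: 0.0327
t 39.7 pos [0.5989 0.1283 0.1387] yaw -1.553 F [-0.6 -0.5 -4.1] open 0.0327 q [0.09 0.1  1.73 0.   1.3  1.64]
[0.6, -0.1, 0.135, -1.55] row [-0.3  22.83  0.3 ] [-0.003 -0.004 -0.003] n=5.5
[0.597, -0.303, 0.135, None] row [-0.72 20.29  0.  ] [0. 0. 0.] n=4.9
[0.597, -0.303, 0.036, None] row [0.  0.  9.9] [0. 0. 0.] n=2.4
```

```bash
python3 -m jog '[[-0.3,22.8,0,0,-0.004,0,255],[-0.3,22.8,0,0,-0.004,0,255],[-0.3,22.8,0,0,-0.004,0,255],[-0.3,22.8,0,0,-0.004,0,255],[-0.3,22.8,0,0,-0.004,0,255],[-0.3,22.8,0,0,-0.004,0,255],[-0.3,22.8,0,0,-0.004,0,255]]'
python3 -m jog '[[-0.7,20.3,0,0,0,0,255],[-0.7,20.3,0,0,0,0,255],[-0.7,20.3,0,0,0,0,255],[-0.7,20.3,0,0,0,0,255],[-0.7,20.3,0,0,0,0,255],[-0.7,20.3,0,0,0,0,255],[-0.7,20.3,0,0,0,0,255],[-0.7,20.3,0,0,0,0,255]]'
python3 -c "from h import *; st(); plan((.597,-.303,.135,-1.55),(.597,-.303,.037))"
```

```text
t: 40.32
tool_pos: [0.5976, -0.1035, 0.134]
tool_rot: [-3.138, -0.019, 0.009]
contact_force: [0.0, 0.7, -3.7]
opening: 0.0327
t: 40.98
tool_pos: [0.5918, -0.305, 0.13]
tool_rot: [-3.134, -0.019, 0.015]
contact_force: [-0.4, 1.7, -3.6]
opening: 0.0326
t 41.0 pos [ 0.5918 -0.305   0.13  ] yaw -1.559 F [-0.4  1.7 -3.6] open 0.0326 q [-0.59  0.24  1.59  0.    1.32  0.97]
[0.597, -0.303, 0.135, -1.55] row [ 0.51 -0.2  -0.5 ] [-0.007  0.009 -0.009] n=0.2
[0.597, -0.303, 0.037, None] row [0.  0.  9.8] [0. 0. 0.] n=2.4
```

Lower, release, rise, and retreat clear to check the whole bench.

```bash
python3 -m jog '[[0.5,-0.2,0,-0.007,0.009,-0.009,255],[0.5,-0.2,3,-0.007,0.009,-0.009,255],[0.5,-0.2,6,-0.007,0.009,-0.009,255],[0.5,-0.2,8,-0.007,0.009,-0.009,255],[0.5,-0.2,9.2,-0.007,0.009,-0.009,255],[0.5,-0.2,9.2,-0.007,0.009,-0.009,255],[0.5,-0.2,9.2,-0.007,0.009,-0.009,255]]'
python3 -m jog '[[0,0,0,0,0,0,90],[0,0,0,0,0,0,90],[0,0,0,0,0,0,90],[0,0,0,0,0,0,90],[0,0,0,0,0,0,90]]'
python3 -m jog '[[0,0,-4,0,0,0,90],[0,0,-8,0,0,0,90],[0,0,-12,0,0,0,90],[0,0,-14,0,0,0,90],[0,0,-14,0,0,0,90]]'
python3 -m jog '[[-20,-22,-4,0,0,0,255],[-20,-22,-4,0,0,0,255],[-20,-22,-4,0,0,0,255],[-20,-22,-4,0,0,0,255],[-20,-22,-4,0,0,0,255],[-20,-22,-4,0,0,0,255],[-20,-22,-4,0,0,0,255],[-20,-22,-4,0,0,0,255]]'
python3 -c "
from h import *
st(); im=get_image('top'); save(im,'t13full'); save(cv2.resize(im[100:302,110:460],None,fx=2.28,fy=2.28,interpolation=cv2.INTER_CUBIC),'t13')
plan((.44,.2,.22,-1.2),(.523,.433,.22,-1.0),(.523,.433,.12))"
```

```text
t: 41.57
tool_pos: [0.5965, -0.3007, 0.0379]
tool_rot: [-3.141, -0.036, 0.0]
contact_force: [-0.2, 0.1, -2.7]
opening: 0.0327
t: 41.98
tool_pos: [0.5969, -0.301, 0.0386]
tool_rot: [3.141, 0.036, 0.001]
contact_force: [0.4, -0.3, 0.4]
opening: 0.0553
t: 42.4
tool_pos: [0.6001, -0.3032, 0.1874]
tool_rot: [3.134, 0.036, 0.019]
contact_force: [0.5, 0.7, 1.3]
opening: 0.0554
t: 43.07
tool_pos: [0.3917, -0.0845, 0.2232]
tool_rot: [3.134, 0.04, 0.021]
contact_force: [-0.3, -0.3, 0.7]
opening: 0.0002
t 43.1 pos [ 0.3917 -0.0845  0.2232] yaw -1.546 F [-0.3 -0.3  0.7] open 0.0002 q [-0.4  -0.54  2.13 -0.    1.53  1.15]
[0.44, 0.2, 0.22, -1.2] row [  5.42 -28.43   0.18] [ 0.011 -0.013 -0.345] n=6.9
[0.523, 0.433, 0.22, -1.0] row [ 16.18 -18.71   0.  ] [ 0.   0.  -0.2] n=5.9
[0.523, 0.433, 0.12, None] row [ 0.  0. 10.] [0. 0. 0.] n=2.4
```

View pics/t13.png

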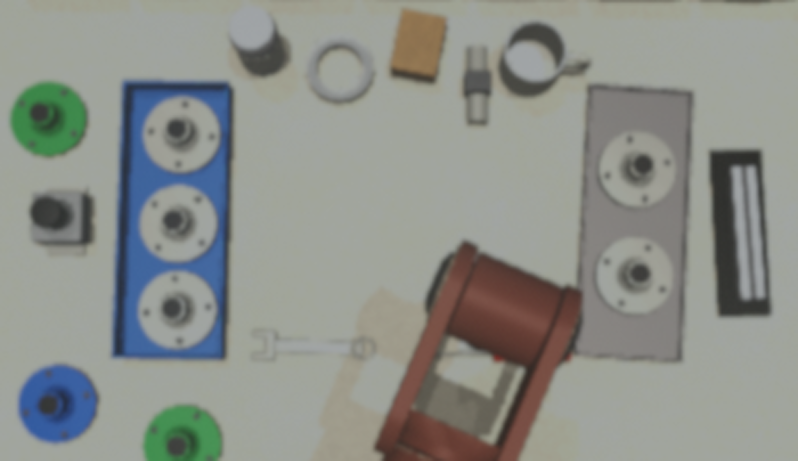

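Three rocking feet lie in the blue bin, (181,134), (178,223), (177,309). Two steady ones stand in the tray, (637,169), (634,275). The bar is on the strip and the bystanders I can see have not moved. Now the plunger.

```bash
python3 -c "from h import *; plan((.45,.17,.22),(.523,.433,.22),(.523,.433,.12))"
python3 -m jog '[[5.2,-25.5,0,0.01,-0.013,0,255],[5.2,-25.5,0,0.01,-0.013,0,255],[5.2,-25.5,0,0.01,-0.013,0,255],[5.2,-25.5,0,0.01,-0.013,0,255],[5.2,-25.5,0,0.01,-0.013,0,255],[5.2,-25.5,0,0.01,-0.013,0,255],[5.2,-25.5,0,0.01,-0.013,0,255],[5.2,-25.5,0,0.01,-0.013,0,255]]'
python3 -m jog '[[8,-26.2,0,0,0,0,255],[8,-26.2,0,0,0,0,255],[8,-26.2,0,0,0,0,255],[8,-26.2,0,0,0,0,255],[8,-26.2,0,0,0,0,255],[8,-26.2,0,0,0,0,255],[8,-26.2,0,0,0,0,255],[8,-26.2,0,0,0,0,255]]'
python3 -c "from h import *; st(); plan((.523,.433,.12,-1.55),(.523,.433,.108))"
```

```text
[0.45, 0.17, 0.22, None] row [  6.35 -25.4    0.21] [0. 0. 0.] n=6.3
[0.523, 0.433, 0.22, None] row [  7.96 -26.11  -0.11] [0. 0. 0.] n=6.5
[0.523, 0.433, 0.12, None] row [-0.14 -0.08 10.  ] [0. 0. 0.] n=2.4
t: 43.78
tool_pos: [0.4389, 0.1728, 0.2208]
tool_rot: [-3.14, -0.046, 0.002]
contact_force: [0.7, -0.4, 0.4]
opening: 0.0003
t: 44.45
tool_pos: [0.513, 0.4391, 0.2192]
tool_rot: [-3.14, -0.048, 0.003]
contact_force: [-0.2, -0.3, -0.5]
opening: 0.0004
t 44.5 pos [0.513  0.4391 0.2192] yaw -1.540 F [-0.2 -0.3 -0.5] open 0.0004 q [0.6  0.18 1.51 0.   1.45 2.14]
[0.523, 0.433, 0.12, -1.55] row [1.   0.65 9.92] [-0.001  0.002  0.01 ] n=2.4
[0.523, 0.433, 0.108, None] row [0.  0.  1.2] [0. 0. 0.] n=0.3
```

```bash
python3 -m jog '[[1,0.5,3,0,0,0.01,255],[1,0.5,7,0,0,0.01,255],[1,0.5,9.9,0,0,0.01,255],[1,0.5,9.9,0,0,0.01,255],[1,0.5,9.9,0,0,0.01,255]]'
python3 -c "
from h import *
st(); im=get_image('wrist'); save(im,'w14')"
python3 -m jog '[[0,0,1,0,0,0,255],[0,0,2,0,0,0,255],[0,0,2,0,0,0,255],[0,0,2,0,0,0,255]]'
```

```text
t: 44.87
tool_pos: [0.5225, 0.4317, 0.1173]
tool_rot: [3.139, 0.029, -0.01]
contact_force: [0.3, 0.3, 1.2]
opening: -0.0
t 44.9 pos [0.5225 0.4317 0.1173] yaw -1.552 F [0.3 0.3 1.2] open -0.0000 q [0.58 0.27 1.58 0.   1.3  2.13]
t: 45.25
tool_pos: [0.5249, 0.4332, 0.1019]
tool_rot: [-3.14, -0.03, -0.001]
contact_force: [1.2, -1.6, 3.8]
opening: -0.0001
```

View pics/w14.png

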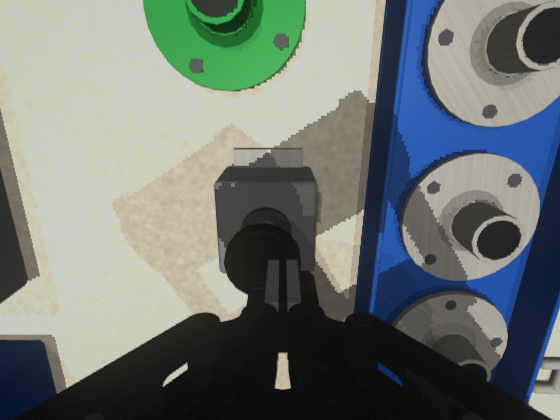

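Head centre is at about (262,257) and the fingertips at column 283, so the tip sits off-centre. I measure and re-centre before pressing.

```bash
python3 -m jog '[[0,0,-2,0,0,0,255],[0,0,-2,0,0,0,255],[0,0,-2,0,0,0,255]]'
python3 - <<'E'
from h import *
st(); c=calibration('wrist'); im=get_image('wrist'); g=im[190:310,190:340].max(2)
save(im,'w15')
print('from w14-like px',px2w(c,262,257,.097), 'tip px',w2px(c,(*get_obs()['tool_pos'][:2],get_obs()['tool_pos'][2]-.008)))
r=cv2.HoughCircles(cv2.cvtColor(im,cv2.COLOR_RGB2GRAY)[150:320,180:350],cv2.HOUGH_GRADIENT,1,20,param1=60,param2=15,minRadius=30,maxRadius=48)
for u,v,rr in r[0][:4]: print(u+180,v+150,rr,px2w(c,u+180,v+150,.097))
E
```

```text
t: 45.5
tool_pos: [0.5257, 0.434, 0.1239]
tool_rot: [-3.138, -0.03, -0.005]
contact_force: [0.2, 0.1, -1.3]
opening: -0.0001
t 45.5 pos [0.5257 0.434  0.1239] yaw -1.552 F [ 0.2  0.1 -1.3] open -0.0001 q [0.58 0.27 1.57 0.   1.3  2.13]
from w14-like px [0.52608859 0.44518331 0.097     ] tip px (np.float64(284.37826205177095), np.float64(275.708173610773))
267.5 259.5 36.2 [0.52469718 0.44229137 0.097     ]
```

```bash
python3 -c "
import cv2;im=cv2.imread('pics/w15.png');cv2.imwrite('pics/w15c.png',cv2.resize(im[130:340,160:370],None,fx=2.8,fy=2.8))"
python3 -m jog '[[0,-0.8,0,0,0,0,255],[0,-0.8,1,0,0,0,255],[0,-0.8,1.8,0,0,0,255],[0,-0.8,2.5,0,0,0,255],[0,-0.8,3.2,0,0,0,255],[0,-0.8,3.9,0,0,0,255],[0,-0.8,4.5,0,0,0,255],[0,-0.8,4.5,0,0,0,255]]'
python3 -c "from h import *; st()"
python3 -m jog '[[0,0,0.2,0,0,0,255],[0,0,0.3,0,0,0,255],[0,0,0.3,0,0,0,255]]'
```

```text
t: 46.22
tool_pos: [0.5248, 0.4421, 0.0799]
tool_rot: [-3.139, -0.03, -0.0]
contact_force: [-6.0, -2.6, 16.2]
opening: -0.0
t 46.2 pos [0.5248 0.4421 0.0799] yaw -1.551 F [-6.  -2.6 16.2] open -0.0000 q [0.59 0.33 1.58 0.   1.24 2.14]
t: 46.47
tool_pos: [0.5248, 0.4422, 0.08]
tool_rot: [-3.14, -0.031, 0.001]
contact_force: [-6.8, -4.4, 16.5]
opening: -0.0
```

Bottomed at z 0.080 (25 mm travel, 16 N). Now I release and retreat.

```bash
python3 -m jog '[[0,0,-1,0,0,0,255],[0,0,-2,0,0,0,255],[0,0,-4,0,0,0,255],[0,0,-8,0,0,0,255],[0,0,-12,0,0,0,255],[0,0,-14,0,0,0,255],[0,0,-14,0,0,0,255]]'
python3 -m jog '[[-8,25,0,0,0,0,255],[-8,25,0,0,0,0,255],[-8,25,0,0,0,0,255],[-8,25,0,0,0,0,255],[-8,25,0,0,0,0,255],[-8,25,0,0,0,0,255],[-8,25,0,0,0,0,255]]'
python3 -m jog '[[-5,15,0,0,0,0,255],[-5,15,0,0,0,0,255],[-5,15,0,0,0,0,255],[-5,15,0,0,0,0,255],[-5,15,0,0,0,0,255],[-5,15,0,0,0,0,255]]'
python3 - <<'E'
from h import *
st(); im=get_image('top'); save(im,'t16')
a=cv2.imread('pics/t13full.png').astype(int); b=cv2.imread('pics/t16.png').astype(int); o=cv2.imread('pics/top0.png').astype(int)
d=lambda p,q:(np.abs(p-q).max(2)>40)
for n,r in dict(bin=(130,262,155,216),plunger=(175,212,118,153),tray=(132,262,360,416),strip=(160,242,418,452),wrenchrow=(240,262,215,275),screw=(248,262,290,362),back=(100,155,205,370),greens=(135,168,112,150),blue=(258,312,115,212)).items():
    s=np.s_[r[0]:r[1],r[2]:r[3]]; print(n,'vs t13',d(a,b)[s].sum(),'vs start',d(o,b)[s].sum())
stubs('top',im=im)
E
```

```text
t: 47.05
tool_pos: [0.5273, 0.4434, 0.2266]
tool_rot: [-3.135, -0.031, -0.012]
contact_force: [0.4, 0.4, 1.1]
opening: 0.0002
t: 47.63
tool_pos: [0.45, 0.1878, 0.2218]
tool_rot: [-3.138, -0.025, -0.006]
contact_force: [0.8, -0.3, -1.0]
opening: 0.0003
t: 48.13
tool_pos: [0.4017, 0.0357, 0.2196]
tool_rot: [-3.137, -0.019, -0.004]
contact_force: [-0.1, 1.2, -0.0]
opening: -0.0002
t 48.1 pos [0.4017 0.0357 0.2196] yaw -1.559 F [-0.1  1.2 -0. ] open -0.0002 q [-0.1  -0.52  2.12  0.    1.53  1.46]
bin vs t13 0 vs start 3003
plunger vs t13 0 vs start 0
tray vs t13 115 vs start 125
strip vs t13 0 vs start 695
wrenchrow vs t13 532 vs start 555
screw vs t13 494 vs start 191
back vs t13 0 vs start 3
greens vs t13 0 vs start 0
blue vs t13 0 vs start 0
px (np.float64(214.5), np.float64(417.0)) w,h 5 6 -> [-0.0971  0.1925]
```

```bash
python3 - <<'E'
import cv2,numpy as np
R=lambda n:cv2.imread(f'pics/{n}.png').astype(int)
a,b,o=R('t13full'),R('t16'),R('top0')
for p,n in((a,'t13'),(o,'start')):
    m=np.abs(p-b).max(2)[132:262,360:416]>40; v,u=np.nonzero(m); print(n,u.min()+360,u.max()+360,v.min()+132,v.max()+132)
for y,x in((174,389),(221,388),(166,382),(229,380)): print((x,y),o[y,x],a[y,x],b[y,x])
m=np.abs(a-b).max(2)[140:245,362:416]; print('t13 vs now around tray feet >20:',(m>20).sum())
print('red handle px now',((b[...,2]-b[...,1])>70)[245:262,290:365].nonzero()[1].min()+290,'..',((b[...,2]-b[...,1])>70)[245:262,320:365].nonzero()[1].max()+320, 'start max',((o[...,2]-o[...,1])>70)[245:262,320:365].nonzero()[1].max()+320)
E
```

```text
t13 360 364 225 254
start 383 395 168 225
(389, 174) [127 129 132] [75 79 79] [74 79 78]
(388, 221) [130 133 136] [65 67 68] [66 69 69]
(382, 166) [126 129 131] [148 157 157] [148 157 157]
(380, 229) [132 134 137] [157 164 160] [157 163 160]
t13 vs now around tray feet >20: 72
red handle px now 327 .. 359 start max 359
```

Nothing has moved since the check: the feet in the tray are unchanged, the only difference there was the arm at the tray's edge, and the plunger looks as it did at the start, so it is up. Handing in.

```bash
python3 -c "from station import finish_job; print(finish_job())"
```

```text
the job is handed in; nothing more can be done
None
```

The bar, all five feet and the counter are done, and the job is handed in at about 48 s of the 210 s allowed; no verdict is reported.

- **Bar:** I lifted it off the reject bin and laid it lengthwise on the rubber strip. It is centred within a few mm and within about 1° of the strip's direction.
- **Press test:** five feet were on the bench. Two stayed rigid at 10–22 N and stand in the kit tray. Three sank 4–5 mm at 2–5 N and lie in the reject bin.
- **Counter:** my first touch on the plunger was off-centre, about 4 N at the head's edge, so I re-centred before pressing. It bottomed at 25 mm travel with 16 N, then was released.

**Last checks:** comparing top views, the bin, plunger and strip areas were unchanged since the picture taken after sorting. The only difference around the tray was the arm at its edge in the earlier picture. The plunger area matched its starting picture. The back-row bystanders and coloured look-alikes had not moved. The screwdriver's handle ends where it did at the start.

**Not fully checked:** the arm hid the wrench in the last picture; it was in place in the one before. I had used up the 16 viewable pictures, so these last checks were pixel comparisons rather than viewed pictures.

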